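Cure the shield covers in the UV unit

TASK

The steel shield covers on the blue mat (two or three of them) have a liner freshly UV-bonded inside, and the curing unit's lamps shine up through the glass of its drawer. Turn each cover over and lay it open side down, flat on the drawer's glass with none on top of another; when all are in, push the drawer fully shut, and only then wind the unit's clockwork timer clockwise all the way to its stop. Leave the other things on the mat where they are.

Things in the scene. Friction and masses are not known exactly. Their poses are not given: they have to be found in the camera images.
- cover1_mid (a point): centre (half-way up) of a bright steel shield cover: a five-sided box 60 (its x) x 50 (its y) x 40 mm (its z), walls 3 mm, about 70 g, open on its +z side; a yellow liner lies on its inner floor. At the start open side up on the mat, whose top is 2 mm above the table. Stable on any face. May be absent.
- cover2_mid (a point): centre (half-way up) of a bright steel shield cover: a five-sided box 60 (its x) x 50 (its y) x 40 mm (its z), walls 3 mm, about 70 g, open on its +z side; a yellow liner lies on its inner floor. At the start open side up on the mat, whose top is 2 mm above the table. Stable on any face. May be absent.
- cover3_mid (a point): centre (half-way up) of a bright steel shield cover: a five-sided box 60 (its x) x 50 (its y) x 40 mm (its z), walls 3 mm, about 70 g, open on its +z side; a yellow liner lies on its inner floor. At the start open side up on the mat, whose top is 2 mm above the table. Stable on any face. May be absent.
- tray_glass (a point): centre of the top of the glass in the unit's drawer, 52 mm above the table. x points into the unit (the way it shuts), y left, z up. Clear glass: x -90 to +82 mm, y -135 to +135. Rim 10 mm high at the sides and back; in front (x -90 to -98) a 324 mm wide panel rises 42 mm above the glass. The unit's roof, underside 50 mm above the glass, begins at x = drawer joint value - 90 mm.
- tray_handle (a point): middle of the drawer's bar handle, a level round steel bar along the unit's y, 110 mm long, about 10 mm thick, 35 mm in front of the front panel, 72 mm above the table. Moves with the drawer.
- tray (a joint): how far the drawer is pulled out, m: 0 fully shut, 0.17 fully out. Stays where left; slides with about 1.5 N of friction. At the start nearly or fully out.
- timer (a joint): clockwork timer, rad, growing as its knob is turned clockwise seen from above: 0 run down, stop at 4.71 (270 degrees). A spring of 0.008 N m per rad pulls back, but the works hold the knob where it is let go; turning takes up to 0.1 N m, in several partial turns. At the start between 0 and 0.5.
- timer_bar (a point): middle of the black timer knob's grip bar, on its vertical axis, on the unit's roof near the right front corner, 156 mm above the table. The bar is 46 mm long (its x), 12 wide (its y), 24 high, and stands on a disc of 52 mm diameter whose top is 12 mm below this point; the roof is 21 mm below. Axes turn with the knob; at joint value 0 x points into the unit.
- spool_mid (a point): centre of a bystander: a solder spool lying flat, 52 mm across, 25 mm high. Leave it alone.
- flux_mid (a point): centre of a bystander: a small flux jar with black cap, 38 mm across, 42 mm high. Leave it alone.
- tweezers: bystander: steel tweezers lying flat, 130 mm long, 8 mm high; origin at the middle, on the underside. Leave them alone.

How it is judged:
On the way, in this order (a step that is already met when the one before it is completed fails the run):
1. every cover lies open side down on the drawer's glass, let go (angle between each of cover1_mid, cover2_mid, cover3_mid's own z axis and vertical above 3 rad and x of cover1_mid in the frame of tray_glass between -0.07 and 0.06 m and y of cover1_mid in the frame of tray_glass between -0.115 and 0.115 m and z of cover1_mid in the frame of tray_glass between 0.012 and 0.026 m and linear speed of each of cover1, cover2, cover3 below 0.03 m/s and contact force between the fingers and cover1 below 0.5 N and x of cover2_mid in the frame of tray_glass between -0.07 and 0.06 m and y of cover2_mid in the frame of tray_glass between -0.115 and 0.115 m and z of cover2_mid in the frame of tray_glass between 0.012 and 0.026 m and contact force between the fingers and cover2 below 0.5 N and x of cover3_mid in the frame of tray_glass between -0.07 and 0.06 m and y of cover3_mid in the frame of tray_glass between -0.115 and 0.115 m and z of cover3_mid in the frame of tray_glass between 0.012 and 0.026 m and contact force between the fingers and cover3 below 0.5 N), for 0.3 s.
2. the drawer is pushed fully shut with the covers in it (all of step 1 and value of joint tray below 0.006 m), for 0.2 s.
3. the timer is wound to its stop, the drawer being shut (value of joint timer above 4.45 rad and value of joint tray below 0.006 m), for 0.2 s.
At the end, for the whole second after the job is handed in: Every cover present lies open side down (within 0.14 rad) flat on the glass inside the drawer's rim, none on another; the drawer is within 6 mm of fully shut; the timer stands past 4.45 rad (stop at 4.71) (all of step 1 and all of step 3); the robot touches nothing.
It fails at once if the timer is wound (past 0.9 rad) while the drawer is open more than 20 mm (value of joint timer above 0.9 rad and value of joint tray above 0.02 m).
It fails at once if the solder spool, flux jar or tweezers are moved more than 40 mm (distance of any of spool_mid, flux_mid, tweezers from where it was at the start of the episode above 0.04 m).
Of cover1, cover2, cover3 only 2 to 3 are there at a start; the rules pass over those that are not, and their reading is None.
At some moment in a run one of cover1, cover2, cover3 may be knocked a few centimetres aside while the robot is not near it.
Once in a run the grip may slacken for a moment while it holds something.
It also fails if it takes over 210 s, if anything falls off the work surface, if the arm or the gripper's body presses on something with over 40 N, if the wrist force passes 120 N, or if a joint passes its speed limit or range.

ROBOT

A 7-joint arm with a two-finger parallel gripper is mounted at the origin on the work surface. World frame = base frame: x ahead of the robot, y to its left, z up, the work surface at z = 0. Lengths are in m, angles in rad, forces in N, time in s.
With the tool pointing down it reaches from about 0.4 to 0.875 m from the base axis. Payload 19.3 kg.
Tool frame: the origin (TCP) lies midway between the tips of the shut fingers; the grasp point (between the pads) lies 19 mm behind it; x points along the fingers, y is the direction in which the jaws open and shut, and the axes are right-handed (so a half turn about x gives the same grasp; the last joint's range is limited). The gripper opens to 85 mm and grips with 20 to 120 N. Pads are 22 mm wide; open, the fingers measure 114 mm over their backs; the gripper's body (76 mm by 85 mm) begins 54 mm behind the grasp point. The pads swing forward as they close: fully open they stand 13 mm farther back than shut.
Start: joints at [-1.186, 0.521, -0.036, 1.599, 0.021, 1.021, -0.113], TCP at [0.275, 0.561, 0.231] pointing down, gripper open.
Joint ranges: [-2.91, 2.91], [-0.3, 2.13], [-1.5, 1.42], [0.17, 2.43], [-1.26, 4.41], [0.16, 1.93], [-2.52, 2.52]. Speed limits (rad/s): [1.89, 1.89, 2.39, 2.39, 3.01, 3.01, 3.01].

INTERFACE

Orientations are given as [roll, pitch, yaw] about the fixed x, y, z axes, in that order (R = Rz(yaw) Ry(pitch) Rx(roll)).
In Python, from workcell import bot gives the robot as it stands. The module is installed in compiled form; this text tells all that it offers.
- The arm moves only by the tool servo_tool, never from a script. Its argument "targets" is a list of rows, each an object of numbers: "x", "y", "z": the shift along the tool's x, y, z as a fraction of full scale; "wx", "wy", "wz": the turn, a rotation vector about the tool's x, y, z as a fraction of full scale. A call has 1 to 12 rows; each row is the pose to reach, as a shift and turn from the pose measured when the call began, along the tool's axes at that moment, turning the shorter way round; what a row does not reach only later rows make up. Full scale, the value 1, is 40 cm for a shift and 360 degrees for a turn. A row lasts 1/8 s, in which the tool goes at most 62.5 mm and 10.7 degrees, less where a joint would pass 70% of its speed; a pose out of reach is approached as far as the arm can. A call with a number of a shift or a turn outside -1 to 1 is refused whole. A call with a gripper value outside its range is refused whole. "grip" is the gripper command: -1 is shut, 1 is fully open, values between are in proportion, set as the call begins (left out, the last holds). The fingers move at their own pace and stop on an object; "squeeze" is the grip in N (left out, the last holds). Time passes only in rows, so rows that repeat a pose let the fingers close. It gives the time, the measured TCP pose, the force and the opening at its end, in the units of the state.
- bot.observe(): the state, without advancing time (a new reading comes with each control period).
- bot.grab_frame(name): name is "scene" or "top"; returns (picture, depth): 420x560x3 uint8, red, green, blue; 420x560 float32, m along the optical axis (not along the pixel's ray), 0 where there is no reading.
- bot.get_calibration(name): a dict with "intrinsics" (3x3 intrinsics, pixels), "k1" (the pictures are not rectified: a ray, as slopes to the right and down, at radius r is drawn at 1 + k1 r^2 times it, then the intrinsics apply), "R" (3x3) and "t" (3): a world point X has camera coordinates R X + t. Camera axes: x right, y down, z forward; pixel columns grow to the right and rows downward; lengths in m; the calibration is good to about 2 mm. A picture is of the moment at which its call begins. get_calibration takes no time and is no camera call.
- bot.job_done(): hands the job in, once; it reports no verdict.
Trained networks look in the newest picture that a camera, given by its name, has taken for a name from the list of things; names that differ only in an ending like _2 or _b are one class to them, and where a whole thing is asked for, a point or a joint stands for the part that bears it (a point fixed in the world has none). Each returns a list of dicts, best first, with "confidence" (0 to 1); they miss things now and then, are a little off and sometimes report something else, mostly with a low value. They report only what shows in the picture. A call takes as long as a camera call.
- bot.trace(camera, target): "mask" (420x560 bool, what is visible of it) and "pixel" ([column, row] in pixels, amid what is visible of it).
The state is a dict: "clock": time; "qpos": joint angles; "qd": joint speeds; "joint_efforts": joint torques, N m; "position": TCP position; "tool_rot": TCP orientation; "force": force on the tool from outside, world axes, zero at the start; "moment": the same for the moment, N m; "grip_width": finger opening in m.
Only numpy, scipy, OpenCV 4.12 (cv2) and the standard library are available. Lean on these libraries where they do the work, as an engineer would, in place of code of your own. Each camera call takes 0.05 s, during which the arm holds its last target. There are 200 camera calls.

## Working session

There is one attempt and no reset: what is moved stays moved. The work goes in short steps, Python scripts to look and compute and a tool call to move; the robot and the scene stay as the last step left them, time stands still between calls to the robot, and variables do not carry over. Pictures are saved under pics/ and viewed, on a budget of 14 in all, crops included, one or two more only if the job needs it, and the job is handed in when it is done.

Besides the shell and the picture viewer there is one more tool, called by a JSON object that holds its "op" and its "data", one argument or row to a line. servo_tool: Moves the arm, as the interface text tells. Shift numbers are shares of 40 cm and turn numbers shares of 360 degrees, none past 1 either way. Its arguments: {"type":"object","properties":{"targets":{"type":"array"},"grip":{"type":"number"},"squeeze":{"type":"number"}},"required":["targets"]}

```bash
mkdir -p pics; ls; python3 - <<'E'
from workcell import bot
import cv2,numpy as np
s=bot.observe();print(s['clock'],s['position'],s['tool_rot'],s['force'],s['grip_width'])
ims=[]
for n in('scene','top'):
    p,d=bot.grab_frame(n);ims.append(p);c=bot.get_calibration(n)
    print(n,c['intrinsics'],c['k1'],np.array(c['R']).round(3),np.array(c['t']).round(3), -np.array(c['R']).T@c['t'],(d>0).mean())
    cv2.imwrite(f'pics/{n}0.png',cv2.cvtColor(p,cv2.COLOR_RGB2BGR))
E
```

```text
pics
0.0 [0.27444533 0.5611303  0.2307252 ] [-1.51303553  1.569628   -1.96787151] [-0.50251719  0.10611272  0.91336033] 0.08556343763039843
scene [[387.62660163   0.         280.88644005]
 [  0.         387.62660163 214.04735807]
 [  0.           0.           1.        ]] -0.024239686157523435 [[ 0.788  0.616 -0.01 ]
 [ 0.421 -0.55  -0.721]
 [-0.45   0.564 -0.692]] [-0.395 -0.19   1.131] [ 0.90009581 -0.4985448   0.6424095 ] 0.9960969387755102
top [[420.18731007   0.         285.07312153]
 [  0.         420.18731007 217.30859852]
 [  0.           0.           1.        ]] -0.12232464230654116 [[-0.009 -1.     0.003]
 [-0.998  0.009 -0.06 ]
 [ 0.06  -0.004 -0.998]] [-0.089  0.562  1.105] [ 0.49312431 -0.0893441   1.13755066] 0.9958588435374149
```

View pics/scene0.png

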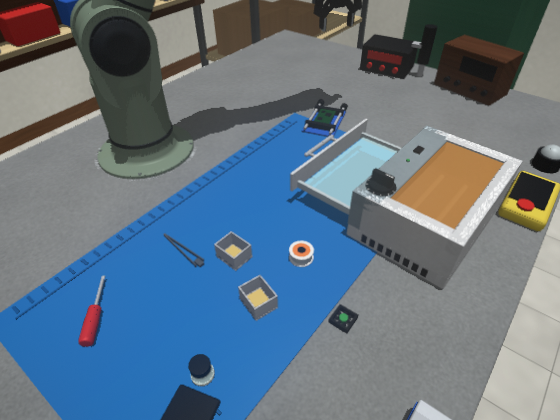

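View pics/top0.png

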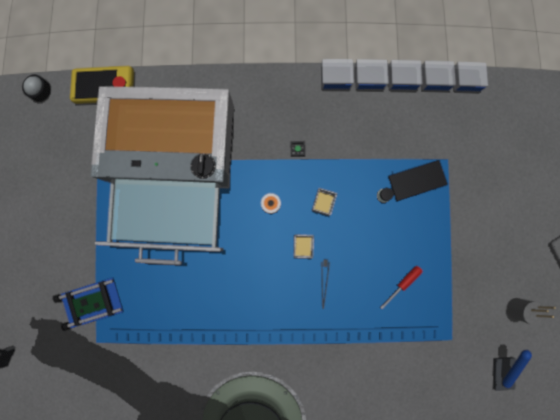

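The scene shows two open covers, at about (325,202) and (304,246) in the top view. The drawer is at (165,213), pulled out, and the timer knob is at (203,166). The spool is at (271,203), the jar at (385,195) and the tweezers at (325,283). I see no third cover.

```bash
cat > h.py <<'E'
from workcell import bot
import cv2,numpy as np
from scipy.spatial.transform import Rotation as Ro
def unproj(cam,px,depth):
    c=bot.get_calibration(cam);K=np.array(c['intrinsics']);D=np.array([c['k1'],0,0,0,0.])
    u=cv2.undistortPoints(np.asarray(px,np.float64).reshape(-1,1,2),K,D)[:,0]
    X=np.c_[u,np.ones(len(u))]*np.asarray(depth).reshape(-1,1)
    return (X-c['t'])@np.array(c['R'])
def cloud(cam,mask,d):
    r,c=np.nonzero(mask&(d>0));return unproj(cam,np.c_[c,r],d[r,c])
def look(targets,cams=('scene','top'),minc=.3):
    for cam in cams:
        p,d=bot.grab_frame(cam)
        for t in targets:
            for o in bot.trace(cam,t):
                if o['confidence']<minc: continue
                P=cloud(cam,o['mask'],d)
                if len(P)<5: continue
                q=np.percentile(P,[2,98],axis=0).round(3)
                hi=P[P[:,2]>q[1][2]-.012]
                (cx,cy),(w,h),a=cv2.minAreaRect((hi[:,:2]*1000).astype(np.float32))
                print(cam,t,round(o['confidence'],2),np.round(o['pixel']),'lo',q[0],'hi',q[1],'top rect mm',round(cx),round(cy),round(w),round(h),round(a),len(P))
def pose():
    s=bot.observe();return s,np.array(s['position']),Ro.from_euler('xyz',s['tool_rot'])
def axes(x,y):   # tool x direction and approx tool y direction, world
    x=np.array(x,float);x/=np.linalg.norm(x);y=np.array(y,float);y-=x*(x@y);y/=np.linalg.norm(y)
    return Ro.from_matrix(np.c_[x,y,np.cross(x,y)])
def go(p,R):     # print the row that reaches world TCP p and rotation R
    s,p0,R0=pose();v=R0.inv().apply(np.array(p)-p0)/.4;w=(R0.inv()*R).as_rotvec()/(2*np.pi)
    print('row',dict(zip(('x','y','z','wx','wy','wz'),np.r_[v,w].round(4))),'rows>=',max(np.linalg.norm(v)*.4/.0625,np.linalg.norm(w)*360/10.7).round(1))
def st():
    s,p,R=pose();M=R.as_matrix();print('t',s['clock'],'p',p.round(4),'toolx',M[:,0].round(3),'tooly',M[:,1].round(3),'q',np.round(s['qpos'],3),'F',np.round(s['force'],1),'w',round(s['grip_width'],4))
    open('log.txt','a').write(repr((list(s['qpos']),p.tolist(),M.tolist()))+'\n')
E
python3 - <<'E'
from h import *
st()
look(['cover1_mid','tray_glass','tray_handle','timer_bar','spool_mid','flux_mid','tweezers'])
E
```

```text
t 0.1 p [0.2745 0.5612 0.2308] toolx [-0.    -0.001 -1.   ] tooly [ 0.439  0.898 -0.001] q [-1.186  0.522 -0.036  1.6    0.021  1.021 -0.113] F [ 0.1 -0.   0.2] w 0.0856
scene cover1_mid 0.74 [259. 298.] lo [ 0.566 -0.229  0.002] hi [ 0.635 -0.17   0.043] top rect mm 600 -199 50 62 73 1158
scene tray_glass 0.72 [342. 166.] lo [0.45  0.077 0.003] hi [0.612 0.367 0.093] top rect mm 573 220 325 183 87 4971
scene tray_handle 0.61 [345. 165.] lo [0.452 0.078 0.045] hi [0.611 0.365 0.093] top rect mm 573 221 327 183 87 4859
scene timer_bar 0.72 [379. 184.] lo [0.659 0.079 0.139] hi [0.703 0.106 0.168] top rect mm 681 101 13 44 86 438
scene spool_mid 0.92 [300. 254.] lo [ 0.577 -0.082  0.002] hi [ 0.624 -0.034  0.028] top rect mm 599 -57 48 53 37 541
scene spool_mid 0.32 [382. 181.] lo [0.658 0.079 0.138] hi [0.704 0.108 0.168] top rect mm 681 102 14 46 87 484
scene flux_mid 0.98 [201. 369.] lo [ 0.606 -0.38   0.007] hi [ 0.638 -0.348  0.045] top rect mm 621 -363 33 34 82 608
scene tweezers 0.59 [179. 249.] lo [ 0.343 -0.209  0.001] hi [ 0.448 -0.19   0.012] top rect mm 396 -195 20 109 82 146
top cover1_mid 0.57 [324. 201.] lo [ 0.57  -0.223  0.004] hi [ 0.632 -0.169  0.046] top rect mm 601 -198 49 60 73 442
top tray_glass 0.56 [164. 215.] lo [0.451 0.085 0.05 ] hi [0.655 0.364 0.096] top rect mm 565 225 319 169 88 7376
top tray_handle 0.69 [160. 213.] lo [0.451 0.085 0.05 ] hi [0.655 0.364 0.096] top rect mm 487 230 323 10 86 7346
top timer_bar 0.75 [204. 164.] lo [0.657 0.08  0.137] hi [0.707 0.131 0.173] top rect mm 680 105 12 45 84 422
top spool_mid 0.87 [273. 203.] lo [ 0.575 -0.08   0.006] hi [ 0.62  -0.035  0.033] top rect mm 599 -57 48 48 89 301
top flux_mid 0.54 [382. 192.] lo [ 0.602 -0.377  0.012] hi [ 0.635 -0.345  0.049] top rect mm 618 -362 32 34 1 185
```

```bash
cat > meas.py <<'E'
from h import *
def grid(cam):
    p,d=bot.grab_frame(cam);H,W=d.shape;c,r=np.meshgrid(np.arange(W),np.arange(H))
    P=unproj(cam,np.c_[c.ravel(),r.ravel()],d.ravel());P[d.ravel()<=0]=9
    return P,p.reshape(-1,3)
def box(P,lo,hi): return P[((P>lo)&(P<hi)).all(1)]
def rect(P):
    r=cv2.minAreaRect((P[:,:2]*1000).astype(np.float32));b=cv2.boxPoints(r)
    e=b[1]-b[0];f=b[2]-b[1];e=e if np.linalg.norm(e)>np.linalg.norm(f) else f
    return np.round(r[0],1),np.round(sorted(r[1]),1),'long axis deg',round(float(np.degrees(np.arctan2(e[1],e[0])))%180,1),'ztop',np.percentile(P[:,2],[50,95]).round(4),len(P)
E
python3 - <<'E'
from meas import *
for cam in('scene','top'):
    P,_=grid(cam)
    print(cam,'A',rect(box(P,[.55,-.25,.03],[.66,-.14,.06])))
    print(cam,'B',rect(box(P,[.44,-.21,.03],[.55,-.09,.06])))
    Q=box(P,[.46,.05,.08],[.53,.4,.105]);print('panel',rect(Q))
    Q=box(P,[.40,.1,.06],[.465,.35,.09]);print('handle',rect(Q))
    Q=box(P,[.52,.12,.04],[.63,.34,.058]);print('glass z',np.percentile(Q[:,2],[10,50,90]),len(Q))
    Q=box(P,[.62,.05,.12],[.95,.42,.145]);print('unit roof',rect(Q))
    Q=box(P,[.63,.06,.156],[.73,.15,.19]);print('bar',rect(Q))
    # rim
    for lo,hi in (([.52,.05,.056],[.62,.13,.075]),([.52,.33,.056],[.62,.42,.075])):
        Q=box(P,lo,hi);print('rim',np.percentile(Q,[3,97],axis=0).round(3),len(Q))
print([ (round(o['confidence'],2),o['pixel']) for t in('cover2_mid','cover3_mid') for o in bot.trace('top',t)])
E
```

```text
scene A (array([ 600.7, -198.4]), array([50.4, 62.2]), 'long axis deg', 162.4, 'ztop', array([0.0392, 0.043 ]), 388)
scene B (array([ 484.5, -142.9]), array([50.7, 62.1]), 'long axis deg', 177.1, 'ztop', array([0.0378, 0.0418]), 321)
panel (array([487.9, 227.7]), array([  9.7, 325.6]), 'long axis deg', 86.7, 'ztop', array([0.0908, 0.0941]), 515)
handle (array([453.3, 228.6]), array([ 23.4, 118.9]), 'long axis deg', 89.5, 'ztop', array([0.0744, 0.0773]), 164)
glass z [0.04988175 0.05118475 0.0525728 ] 1806
unit roof (array([765.7, 214.8]), array([231.1, 335.7]), 'long axis deg', 86.9, 'ztop', array([0.1324, 0.1363]), 10860)
bar (array([681.3, 103.2]), array([16.2, 45.8]), 'long axis deg', 178.2, 'ztop', array([0.1654, 0.1682]), 181)
rim [[0.523 0.079 0.056]
 [0.617 0.09  0.063]] 172
rim [[0.524 0.357 0.056]
 [0.613 0.369 0.063]] 119
top A (array([ 600.8, -198.1]), array([49.7, 60. ]), 'long axis deg', 162.8, 'ztop', array([0.0426, 0.0471]), 116)
top B (array([ 483. , -140.9]), array([49.7, 59.8]), 'long axis deg', 179.0, 'ztop', array([0.0429, 0.0476]), 101)
panel (array([477. , 229.9]), array([ 30.4, 322.8]), 'long axis deg', 87.1, 'ztop', array([0.0957, 0.0991]), 414)
handle (array([452.5, 231.4]), array([ 23.1, 119.6]), 'long axis deg', 89.9, 'ztop', array([0.0785, 0.082 ]), 228)
glass z [0.05145995 0.05400489 0.05644578] 3373
unit roof (array([765.6, 216.6]), array([232.9, 332.8]), 'long axis deg', 87.3, 'ztop', array([0.1353, 0.1398]), 11703)
bar (array([680.3, 105.1]), array([13. , 45.5]), 'long axis deg', 174.5, 'ztop', array([0.1689, 0.1723]), 123)
rim [[0.523 0.081 0.056]
 [0.616 0.129 0.067]] 248
rim [[0.522 0.332 0.056]
 [0.616 0.369 0.067]] 216
[(0.75, [301.7, 242.6]), (0.3, [161.5, 217.0])]
```

```bash
python3 - <<'E'
from h import *
s,p,R=pose();go([.52,.0,.32],R); go([.5,-.2,.32],R); print(R.as_matrix())
E
```

```text
row {'x': np.float64(-0.2217), 'y': np.float64(-0.9914), 'z': np.float64(1.1679), 'wx': np.float64(0.0), 'wy': np.float64(0.0), 'wz': np.float64(0.0)} rows>= 9.9
row {'x': np.float64(-0.2217), 'y': np.float64(-1.4625), 'z': np.float64(1.3426), 'wx': np.float64(0.0), 'wy': np.float64(0.0), 'wz': np.float64(0.0)} rows>= 12.8
[[-2.41721550e-05  4.39301388e-01  8.98339741e-01]
 [-2.11912701e-05  8.98339741e-01 -4.39301389e-01]
 [-9.99999999e-01 -2.96558213e-05 -1.24054531e-05]]
```

{"op": "servo_tool", "data": {
  "targets": [
    {"x": -0.2,"y": -0.3,"z": 0.5,"wx": 0.06},
    {"x": -0.2,"y": -0.3,"z": 0.5,"wx": 0.06},
    {"x": -0.2,"y": -0.3,"z": 0.5,"wx": 0.06},
    {"x": -0.22,"y": -0.8,"z": 0.95,"wx": 0.14},
    {"x": -0.22,"y": -0.8,"z": 0.95,"wx": 0.14},
    {"x": -0.22,"y": -0.8,"z": 0.95,"wx": 0.14},
    {"x": -0.22,"y": -0.8,"z": 0.95,"wx": 0.14},
    {"x": -0.22,"y": -0.8,"z": 0.95,"wx": 0.14},
    {"x": -0.22,"y": -0.8,"z": 0.95,"wx": 0.14}
  ]
}}

```text
$.targets[0]: bad value
```

```bash
python3 - <<'E'
from h import *
st()
go([.52,-.12,.32],axes([0,.6,-.8],[1,0,0]))
go([.52,-.12,.32],axes([0,.6,-.8],[-1,0,0]))
E
```

```text
t 1.1 p [0.2745 0.5615 0.2313] toolx [-0. -0. -1.] tooly [ 0.439  0.898 -0.   ] q [-1.186  0.521 -0.036  1.599  0.021  1.021 -0.113] F [ 0.2  0.5 -0.4] w 0.0854
row {'x': np.float64(-0.2217), 'y': np.float64(-1.2609), 'z': np.float64(1.2997), 'wx': np.float64(0.1712), 'wy': np.float64(0.0914), 'wz': np.float64(0.0571)} rows>= 11.7
row {'x': np.float64(-0.2217), 'y': np.float64(-1.2609), 'z': np.float64(1.2997), 'wx': np.float64(-0.3095), 'wy': np.float64(-0.0644), 'wz': np.float64(0.1032)} rows>= 11.7
```

{"op": "servo_tool", "data": {
  "targets": [
    {"x": -0.2,"y": -0.3,"z": 0.5,"wx": 0.06,"wy": 0,"wz": 0},
    {"x": -0.2,"y": -0.3,"z": 0.5,"wx": 0.06,"wy": 0,"wz": 0},
    {"x": -0.2,"y": -0.3,"z": 0.5,"wx": 0.06,"wy": 0,"wz": 0},
    {"x": -0.22,"y": -0.8,"z": 0.95,"wx": 0.14,"wy": 0,"wz": 0},
    {"x": -0.22,"y": -0.8,"z": 0.95,"wx": 0.14,"wy": 0,"wz": 0},
    {"x": -0.22,"y": -0.8,"z": 0.95,"wx": 0.14,"wy": 0,"wz": 0},
    {"x": -0.22,"y": -0.8,"z": 0.95,"wx": 0.14,"wy": 0,"wz": 0},
    {"x": -0.22,"y": -0.8,"z": 0.95,"wx": 0.14,"wy": 0,"wz": 0},
    {"x": -0.22,"y": -0.8,"z": 0.95,"wx": 0.14,"wy": 0,"wz": 0}
  ]
}}

```text
clock: 2.22
position: [0.4763, 0.1031, 0.32]
tool_rot: [1.111, 1.569, -0.229]
force: [-1.0, 1.0, 0.3]
grip_width: 0.0852
```

```bash
python3 - <<'E'
from h import *
st()
for s in(1,-1): go([.52,-.12,.30],axes([0,.7,-.7],[s,0,0]))
E
```

```text
t 2.225 p [0.4763 0.1031 0.32  ] toolx [ 0.001 -0.    -1.   ] tooly [0.973 0.229 0.001] q [-0.627  0.212  0.351  1.849 -0.081  1.093 -0.016] F [-1.   1.   0.3] w 0.0852
row {'x': np.float64(0.0502), 'y': np.float64(-0.0214), 'z': np.float64(0.568), 'wx': np.float64(0.0349), 'wy': np.float64(0.1245), 'wz': np.float64(0.0142)} rows>= 4.4
row {'x': np.float64(0.0502), 'y': np.float64(-0.0214), 'z': np.float64(0.568), 'wx': np.float64(-0.43), 'wy': np.float64(-0.0204), 'wz': np.float64(0.1782)} rows>= 15.7
```

Go to the sideways pose with jaw +x.

{"op": "servo_tool", "data": {
  "targets": [
    {"x": 0.05,"y": -0.02,"z": 0.57,"wx": 0.035,"wy": 0.125,"wz": 0.014},
    {"x": 0.05,"y": -0.02,"z": 0.57,"wx": 0.035,"wy": 0.125,"wz": 0.014},
    {"x": 0.05,"y": -0.02,"z": 0.57,"wx": 0.035,"wy": 0.125,"wz": 0.014},
    {"x": 0.05,"y": -0.02,"z": 0.57,"wx": 0.035,"wy": 0.125,"wz": 0.014},
    {"x": 0.05,"y": -0.02,"z": 0.57,"wx": 0.035,"wy": 0.125,"wz": 0.014},
    {"x": 0.05,"y": -0.02,"z": 0.57,"wx": 0.035,"wy": 0.125,"wz": 0.014},
    {"x": 0.05,"y": -0.02,"z": 0.57,"wx": 0.035,"wy": 0.125,"wz": 0.014},
    {"x": 0.05,"y": -0.02,"z": 0.57,"wx": 0.035,"wy": 0.125,"wz": 0.014}
  ]
}}

```text
clock: 3.22
position: [0.521, -0.1194, 0.3005]
tool_rot: [-3.14, 0.784, 1.575]
force: [-0.0, 0.4, -0.1]
grip_width: 0.0858
```

```bash
cat > fit.py <<'E'
# fit a 7R model (z,y,z,y,z,y,z) with signs and lengths to the logged poses
import numpy as np, itertools
from scipy.optimize import least_squares
from scipy.spatial.transform import Rotation as Ro
D=[eval(l) for l in open('log.txt')]
T0=Ro.from_matrix([[0,0,-1],[0,1,0],[1,0,0]]) # tool x=+z
def fk(q,s,L,o7=0,off=0):
    R=Ro.identity();p=np.array([0,0,L[0]])
    for i,a in enumerate('zyzyzyz'):
        R=R*Ro.from_euler(a,s[i]*q[i])
        v={0:[L[4],0,0],2:[L[5],0,L[1]],3:[0,0,0],4:[L[6],L[7],L[2]],5:[L[8],0,0],6:[L[9],0,L[3]]}.get(i)
        if v is not None:p=p+R.apply(v)
    M=np.array([[0,1,0],[0,0,1],[1,0,0.]]) # tool axes in flange: tool x=z
    return p,R
def res(L,s):
    e=[]
    for q,p,M in D:
        pp,R=fk(q,s,L);e+=list(pp-p)+list((R.as_matrix()[:,2]-np.array(M)[:,0])*.3)
    return np.array(e+list(.01*L[4:]))
if __name__=='__main__':
    best=[]
    for s in itertools.product((1,-1),repeat=6):
        s=(*s,1);f=least_squares(res,[.34,.42,.42,.3]+[0]*6,args=(s,));best.append((f.cost,s,f.x.round(3)))
    best.sort(key=lambda b:b[0])
    for b in best[:4]:print(b)
E
python3 - <<'E'
from h import *
st()
E
python3 fit.py
```

```text
t 3.225 p [ 0.521  -0.1194  0.3005] toolx [-0.003  0.708 -0.706] tooly [ 1.     0.003 -0.001] q [ 0.244  0.589  0.388  1.631 -0.817  1.561  0.9  ] F [-0.   0.4 -0.1] w 0.0858
(np.float64(3.2035523474672457e-07), (-1, 1, -1, 1, -1, 1, 1), array([ 0.353,  0.499,  0.501,  0.308,  0.004,  0.003, -0.02 , -0.056,
        0.045,  0.028]))
(np.float64(0.00043962851112488955), (1, -1, 1, -1, 1, -1, 1), array([-1.35 ,  2.312,  0.811,  2.296,  0.695,  0.977,  2.122,  0.291,
        0.565, -1.548]))
(np.float64(0.005348550150732891), (1, 1, -1, 1, -1, 1, 1), array([ 1.03 , -1.482, -0.418, -1.216,  0.158,  0.995,  0.531,  0.498,
       -0.303,  0.352]))
(np.float64(0.005484851472707642), (-1, -1, 1, -1, 1, -1, 1), array([ 1.232, -0.457,  0.209, -0.153,  0.74 , -0.477, -0.482, -0.046,
       -0.11 ,  0.113]))
```

```bash
cat > ik.py <<'E'
from fit import *
S=(-1,1,-1,1,-1,1); lo=np.array([-2.91,-.3,-1.5,.17,-1.26,.16,-2.52]);hi=np.array([2.91,2.13,1.42,2.43,4.41,1.93,2.52])
def full(x,q,s7):
    p,R=fk(q,(*S,s7),x);A=R.as_matrix();return p,np.c_[A[:,2],A[:,0],A[:,1]]
def resf(x,s7):
    e=[]
    for q,p,M in D:
        pp,A=full(x,q,s7);e+=list(pp-p)+list(((A-np.array(M))[:,:2]*.3).ravel())
    return np.array(e+list(.003*x[4:]))
F=min(((f:=least_squares(resf,[.35,.5,.5,.31]+[0]*6,args=(s7,))).cost,s7,f.x) for s7 in(1,-1))
X,s7=F[2],F[1]
def ik(p,M,seeds=12,rng=np.random.default_rng(0)):
    sols=[]
    for k in range(seeds):
        q0=lo+(hi-lo)*rng.uniform(.1,.9,7)
        f=least_squares(lambda q:np.r_[(lambda a:np.r_[a[0]-p,((a[1]-M)*.3)[:,:2].ravel()])(full(X,q,s7)),2e-3*((q-(lo+hi)/2)/(hi-lo))],q0,bounds=(lo,hi))
        pp,A=full(X,f.x,s7);err=np.linalg.norm(pp-p)+np.linalg.norm(A-M)
        if err<.02:sols.append((np.min(np.minimum(f.x-lo,hi-f.x)),f.x))
    sols.sort(key=lambda t:-t[0]);return sols
E
cat > try.py <<'E'
from ik import *
print(F[0],s7,X.round(3))
def M(yaw,dn,s):
    y,d=np.radians([yaw,dn]);x=np.array([np.cos(y)*np.cos(d),np.sin(y)*np.cos(d),-np.sin(d)]);j=s*np.array([-np.sin(y),np.cos(y),0]);return np.c_[x,j,np.cross(x,j)]
def t(n,g,yaw,dn):
    for s in(1,-1):
        m=M(yaw,dn,s);so=ik(np.array(g)+.019*m[:,0],m)
        print(n,yaw,dn,s,len(so),*[(round(a,2),b.round(2)) for a,b in so[:2]])
A=[.601,-.198,.028];B=[.484,-.142,.028]
t('A left->',A,72.5,25);t('A right->',A,-107.5,25);t('A out',A,-17.5,25)
t('B left->',B,88,25);t('B right->',B,-92,25);t('B out',B,-2,25)
for dn in(0,):
    t('placeR',[.572,.129,.072],87,dn);t('placeL',[.582,.31,.072],-93,dn)
E
python3 try.py
```

```text
0.6049380987143466 1 [ 0.353  0.499  0.501  0.309  0.004  0.003 -0.02  -0.056  0.045  0.028]
A left-> 72.5 25 1 10 (np.float64(0.72), array([ 0.99,  1.24, -0.58,  1.34, -0.54,  1.16, -0.69])) (np.float64(0.72), array([ 0.99,  1.24, -0.58,  1.34, -0.54,  1.16, -0.69]))
A left-> 72.5 25 -1 5 (np.float64(0.31), array([ 0.86,  1.14, -0.28,  1.47, -0.82,  1.24,  2.21])) (np.float64(0.31), array([ 0.86,  1.14, -0.28,  1.47, -0.82,  1.24,  2.21]))
A right-> -107.5 25 1 9 (np.float64(0.64), array([-0.13,  1.12, -0.  ,  1.69,  1.03,  1.29, -1.88])) (np.float64(0.64), array([-0.13,  1.12, -0.  ,  1.69,  1.03,  1.29, -1.88]))
A right-> -107.5 25 -1 10 (np.float64(0.69), array([-0.22,  1.19,  0.18,  1.52,  0.89,  1.24,  1.08])) (np.float64(0.69), array([-0.22,  1.19,  0.18,  1.52,  0.89,  1.24,  1.08]))
A out -17.5 25 1 4 (np.float64(0.22), array([ 0.19,  1.05,  0.37,  2.21,  3.35,  1.27, -1.24])) (np.float64(0.22), array([ 0.19,  1.05,  0.37,  2.21,  3.35,  1.27, -1.24]))
A out -17.5 25 -1 10 (np.float64(0.2), array([ 0.63,  1.1 , -0.24,  2.23,  3.25,  1.27,  1.32])) (np.float64(0.2), array([ 0
[... 987 characters left out ...]
71,  1.35,  1.04])) (np.float64(0.03), array([ 0.93,  1.24, -0.27,  2.4 ,  3.71,  1.35,  1.04]))
placeR 87 0 1 9 (np.float64(0.43), array([ 0.72,  1.37, -0.69,  1.54, -0.83,  1.18, -0.95])) (np.float64(0.43), array([ 0.72,  1.37, -0.69,  1.54, -0.83,  1.18, -0.95]))
placeR 87 0 -1 1 (np.float64(0.22), array([ 0.62,  1.27, -0.47,  1.66, -1.04,  1.28,  1.99]))
placeL -93 0 1 9 (np.float64(0.0), array([-0.99,  1.5 ,  0.34,  1.03,  0.55,  1.93, -2.17])) (np.float64(0.0), array([-0.99,  1.5 ,  0.34,  1.03,  0.55,  1.93, -2.17]))
placeL -93 0 -1 11 (np.float64(0.0), array([-0.99,  1.63,  0.59,  0.82,  0.43,  1.93,  0.77])) (np.float64(0.0), array([-0.99,  1.63,  0.59,  0.82,  0.43,  1.93,  0.77]))
```

```bash
sed -i 's/np.c_\[A\[:,2\],A\[:,0\],A\[:,1\]\]/np.c_[A[:,2],-A[:,0],-A[:,1]]/' ik.py; python3 try.py | cut -c1-130
```

```text
5.384426407541359e-08 -1 [ 0.363  0.511  0.529  0.277  0.006 -0.002  0.027 -0.058  0.087 -0.013]
A left-> 72.5 25 1 7 (np.float64(0.24), array([ 0.85,  1.24, -0.3 ,  1.28, -0.77,  1.28, -2.28])) (np.float64(0.24), array([ 0.85,
A left-> 72.5 25 -1 7 (np.float64(0.76), array([ 1.03,  1.28, -0.58,  1.35, -0.5 ,  1.16,  0.73])) (np.float64(0.76), array([ 1.03
A right-> -107.5 25 1 10 (np.float64(0.72), array([-0.28,  1.23,  0.18,  1.56,  0.85,  1.21, -1.15])) (np.float64(0.72), array([-0
A right-> -107.5 25 -1 6 (np.float64(0.59), array([-0.13,  1.22, -0.01,  1.52,  1.02,  1.33,  1.93])) (np.float64(0.59), array([-0
A out -17.5 25 1 9 (np.float64(0.19), array([ 0.73,  1.2 , -0.22,  2.24,  3.36,  1.36, -1.28])) (np.float64(0.19), array([ 0.73,  
A out -17.5 25 -1 8 (np.float64(0.18), array([0.09, 1.15, 0.38, 2.25, 3.25, 1.38, 1.21])) (np.float64(0.18), array([0.09, 1.15, 0.
B left-> 88 25 1 3 (np.float64(0.43), array([ 0.8 ,  1.18, -0.24,  1.49, -0.67,  1.33, -2.09])) (np.float64(0.43), array([ 0.8 ,  
B left-> 88 25 -1 8 (np.float64(0.73), array([ 1.04,  1.23, -0.56,  1.55, -0.37,  1.2 
[... 392 characters left out ...]
1.01])) (np.float64(0.05), array([ 1.01,  1.3
B out -2 25 -1 5 (np.float64(0.05), array([0.38, 1.24, 0.27, 2.38, 3.63, 1.66, 1.55])) (np.float64(0.05), array([0.38, 1.24, 0.27,
placeR 87 0 1 3 (np.float64(0.27), array([ 0.6 ,  1.37, -0.48,  1.49, -0.99,  1.31, -2.06])) (np.float64(0.27), array([ 0.6 ,  1.3
placeR 87 0 -1 4 (np.float64(0.49), array([ 0.77,  1.45, -0.69,  1.55, -0.77,  1.16,  0.99])) (np.float64(0.49), array([ 0.77,  1.
placeL -93 0 1 8 (np.float64(0.0), array([-0.96,  1.52,  0.3 ,  1.01,  0.59,  1.93, -0.99])) (np.float64(0.0), array([-0.95,  1.52
placeL -93 0 -1 7 (np.float64(0.0), array([-0.95,  1.57,  0.38,  0.93,  0.56,  1.93,  2.23])) (np.float64(0.0), array([-0.95,  1.5
```

```bash
cat > tgt.py <<'E'
from h import *
def T(g,yaw,dn,s,back=0,reach=.025):
    y,d=np.radians([yaw,dn]);x=np.array([np.cos(y)*np.cos(d),np.sin(y)*np.cos(d),-np.sin(d)])
    return np.array(g)+(reach-back)*x,axes(x,s*np.array([-np.sin(y),np.cos(y),0]))
E
python3 - <<'E'
from tgt import *
B=[.484,-.142,.030]
go(*T(B,88,25,-1,.12))
E
```

```text
row {'x': np.float64(0.2144), 'y': np.float64(-0.1002), 'z': np.float64(0.5995), 'wx': np.float64(0.0033), 'wy': np.float64(0.0553), 'wz': np.float64(0.0051)} rows>= 4.1
```

{"op": "servo_tool", "data": {
  "targets": [
    {"x": 0,"y": -0.1,"z": 0.4,"wx": 0.003,"wy": 0.055,"wz": 0.005},
    {"x": 0,"y": -0.1,"z": 0.4,"wx": 0.003,"wy": 0.055,"wz": 0.005},
    {"x": 0,"y": -0.1,"z": 0.4,"wx": 0.003,"wy": 0.055,"wz": 0.005},
    {"x": 0.214,"y": -0.1,"z": 0.6,"wx": 0.003,"wy": 0.055,"wz": 0.005},
    {"x": 0.214,"y": -0.1,"z": 0.6,"wx": 0.003,"wy": 0.055,"wz": 0.005},
    {"x": 0.214,"y": -0.1,"z": 0.6,"wx": 0.003,"wy": 0.055,"wz": 0.005},
    {"x": 0.214,"y": -0.1,"z": 0.6,"wx": 0.003,"wy": 0.055,"wz": 0.005},
    {"x": 0.214,"y": -0.1,"z": 0.6,"wx": 0.003,"wy": 0.055,"wz": 0.005}
  ]
}}

```text
clock: 4.22
position: [0.4821, -0.2287, 0.0726]
tool_rot: [3.137, 0.441, 1.536]
force: [-1.1, 0.4, 0.4]
grip_width: 0.0855
```

```bash
python3 - <<'E'
from tgt import *
from meas import *
st()
for cam in('scene','top'):
    P,c=grid(cam)
    print(cam,'A',rect(box(P,[.55,-.25,.03],[.66,-.14,.06])))
    print(cam,'B',rect(box(P,[.44,-.21,.03],[.55,-.09,.06])))
    cv2.imwrite(f'pics/{cam}1.png',cv2.cvtColor(c.reshape(420,560,3),cv2.COLOR_RGB2BGR))
go(*T([.484,-.142,.030],88,25,-1,0))
E
```

```text
t 4.225 p [ 0.4821 -0.2287  0.0726] toolx [ 0.031  0.904 -0.427] tooly [ 0.999 -0.033  0.004] q [ 0.589  1.126  0.283  1.471 -0.916  1.673  1.291] F [-1.1  0.4  0.4] w 0.0855
scene A (array([ 601.2, -198.4]), array([50.7, 61.7]), 'long axis deg', 162.8, 'ztop', array([0.0389, 0.0428]), 385)
scene B (array([ 485.1, -143.2]), array([51.9, 61.6]), 'long axis deg', 176.3, 'ztop', array([0.0372, 0.0416]), 330)
top A (array([ 601. , -198.1]), array([49.3, 60.8]), 'long axis deg', 163.1, 'ztop', array([0.0428, 0.0469]), 118)
top B (array([ 483.2, -141.1]), array([49.6, 59.8]), 'long axis deg', 178.4, 'ztop', array([0.0432, 0.0461]), 106)
row {'x': np.float64(0.3033), 'y': np.float64(-0.0018), 'z': np.float64(0.0021), 'wx': np.float64(0.0006), 'wy': np.float64(0.0006), 'wz': np.float64(0.0)} rows>= 1.9
```

View pics/scene1.png

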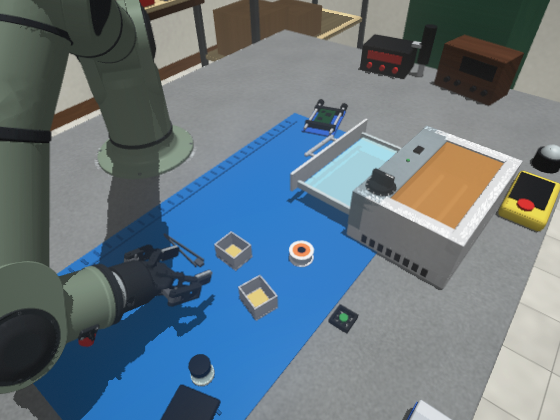

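The scene picture shows the gripper at (180,285) lined up on the near cover at (234,250). Everything else is untouched. I'll take it at a 20° tilt to keep the later tilt low.

```bash
python3 - <<'E'
from tgt import *
go(*T([.484,-.142,.030],88,20,-1,.06))
go(*T([.484,-.142,.030],88,20,-1,0))
E
```

```text
row {'x': np.float64(0.1536), 'y': np.float64(-0.0019), 'z': np.float64(0.0103), 'wx': np.float64(0.0006), 'wy': np.float64(0.0145), 'wz': np.float64(0.0)} rows>= 1.0
row {'x': np.float64(0.303), 'y': np.float64(-0.0018), 'z': np.float64(-0.0033), 'wx': np.float64(0.0006), 'wy': np.float64(0.0145), 'wz': np.float64(0.0)} rows>= 1.9
```

{"op": "servo_tool", "data": {
  "targets": [
    {"x": 0.15,"y": -0.002,"z": 0.01,"wx": 0,"wy": 0.0145,"wz": 0},
    {"x": 0.15,"y": -0.002,"z": 0.01,"wx": 0,"wy": 0.0145,"wz": 0},
    {"x": 0.2,"y": -0.002,"z": 0.006,"wx": 0,"wy": 0.0145,"wz": 0},
    {"x": 0.25,"y": -0.002,"z": 0.0015,"wx": 0,"wy": 0.0145,"wz": 0},
    {"x": 0.303,"y": -0.002,"z": -0.0033,"wx": 0,"wy": 0.0145,"wz": 0},
    {"x": 0.303,"y": -0.002,"z": -0.0033,"wx": 0,"wy": 0.0145,"wz": 0}
  ]
}}

```text
clock: 5.08
position: [0.4847, -0.1163, 0.0214]
tool_rot: [3.138, 0.348, 1.538]
force: [-0.1, -0.7, 0.5]
grip_width: 0.0853
```

{"op": "servo_tool", "data": {
  "targets": [
    {"x": 0,"y": 0,"z": 0,"wx": 0,"wy": 0,"wz": 0},
    {"x": 0,"y": 0,"z": 0,"wx": 0,"wy": 0,"wz": 0},
    {"x": 0,"y": 0,"z": 0,"wx": 0,"wy": 0,"wz": 0},
    {"x": 0,"y": 0,"z": 0,"wx": 0,"wy": 0,"wz": 0},
    {"x": 0,"y": 0,"z": 0,"wx": 0,"wy": 0,"wz": 0},
    {"x": 0,"y": 0,"z": 0,"wx": 0,"wy": 0,"wz": 0}
  ],
  "grip": -1,
  "squeeze": 60
}}

```text
clock: 5.82
position: [0.4849, -0.1166, 0.0216]
tool_rot: [3.138, 0.348, 1.538]
force: [0.3, -3.1, 4.8]
grip_width: 0.0596
```

```bash
python3 - <<'E'
from tgt import *
st()
s,p,R=pose();go(p+[0,0,.25],R)
E
```

```text
t 5.825 p [ 0.4849 -0.1166  0.0216] toolx [ 0.031  0.94  -0.341] tooly [ 0.999 -0.032  0.003] q [ 0.512  1.189  0.19   1.623 -1.013  1.549  1.379] F [ 0.3 -3.1  4.8] w 0.0596
row {'x': np.float64(-0.2129), 'y': np.float64(0.0022), 'z': np.float64(-0.5876), 'wx': np.float64(0.0), 'wy': np.float64(0.0), 'wz': np.float64(0.0)} rows>= 4.0
```

{"op": "servo_tool", "data": {
  "targets": [
    {"x": -0.1,"y": 0,"z": -0.29,"wx": 0,"wy": 0,"wz": 0},
    {"x": -0.1,"y": 0,"z": -0.29,"wx": 0,"wy": 0,"wz": 0},
    {"x": -0.213,"y": 0,"z": -0.588,"wx": 0,"wy": 0,"wz": 0},
    {"x": -0.213,"y": 0,"z": -0.588,"wx": 0,"wy": 0,"wz": 0},
    {"x": -0.213,"y": 0,"z": -0.588,"wx": 0.05,"wy": 0,"wz": 0},
    {"x": -0.213,"y": 0,"z": -0.588,"wx": 0.1,"wy": 0,"wz": 0},
    {"x": -0.213,"y": 0,"z": -0.588,"wx": 0.15,"wy": 0,"wz": 0},
    {"x": -0.213,"y": 0,"z": -0.588,"wx": 0.2,"wy": 0,"wz": 0},
    {"x": -0.213,"y": 0,"z": -0.588,"wx": 0.25,"wy": 0,"wz": 0},
    {"x": -0.213,"y": 0,"z": -0.588,"wx": 0.25,"wy": 0,"wz": 0},
    {"x": -0.213,"y": 0,"z": -0.588,"wx": 0.25,"wy": 0,"wz": 0},
    {"x": -0.213,"y": 0,"z": -0.588,"wx": 0.25,"wy": 0,"wz": 0}
  ]
}}

```text
clock: 7.32
position: [0.484, -0.1166, 0.2714]
tool_rot: [-1.639, 0.348, 1.538]
force: [-0.6, -0.1, -0.7]
grip_width: 0.0594
```

```bash
python3 - <<'E'
from tgt import *
st()
go(*T([.572,.02,.20],87,8,1))
E
```

```text
t 7.325 p [ 0.484  -0.1166  0.2714] toolx [ 0.031  0.939 -0.341] tooly [ 0.056 -0.342 -0.938] q [ 0.314  0.832  0.51   1.707 -1.054  1.89  -0.286] F [-0.6 -0.1 -0.7] w 0.0594
row {'x': np.float64(0.4498), 'y': np.float64(0.05), 'z': np.float64(-0.207), 'wx': np.float64(0.2605), 'wy': np.float64(-0.023), 'wz': np.float64(-0.0295)} rows>= 8.9
```

{"op": "servo_tool", "data": {
  "targets": [
    {"x": 0.15,"y": 0.02,"z": -0.07,"wx": 0.06,"wy": -0.005,"wz": -0.007},
    {"x": 0.15,"y": 0.02,"z": -0.07,"wx": 0.06,"wy": -0.005,"wz": -0.007},
    {"x": 0.3,"y": 0.035,"z": -0.14,"wx": 0.13,"wy": -0.011,"wz": -0.015},
    {"x": 0.3,"y": 0.035,"z": -0.14,"wx": 0.13,"wy": -0.011,"wz": -0.015},
    {"x": 0.3,"y": 0.035,"z": -0.14,"wx": 0.13,"wy": -0.011,"wz": -0.015},
    {"x": 0.45,"y": 0.05,"z": -0.207,"wx": 0.2605,"wy": -0.023,"wz": -0.0295},
    {"x": 0.45,"y": 0.05,"z": -0.207,"wx": 0.2605,"wy": -0.023,"wz": -0.0295},
    {"x": 0.45,"y": 0.05,"z": -0.207,"wx": 0.2605,"wy": -0.023,"wz": -0.0295},
    {"x": 0.45,"y": 0.05,"z": -0.207,"wx": 0.2605,"wy": -0.023,"wz": -0.0295},
    {"x": 0.45,"y": 0.05,"z": -0.207,"wx": 0.2605,"wy": -0.023,"wz": -0.0295},
    {"x": 0.45,"y": 0.05,"z": -0.207,"wx": 0.2605,"wy": -0.023,"wz": -0.0295},
    {"x": 0.45,"y": 0.05,"z": -0.207,"wx": 0.2605,"wy": -0.023,"wz": -0.0295}
  ]
}}

```text
clock: 8.82
position: [0.5733, 0.0448, 0.1964]
tool_rot: [-0.002, 0.14, 1.519]
force: [-0.5, 0.3, -0.1]
grip_width: 0.0592
```

```bash
python3 - <<'E'
from tgt import *
st()
for cam in('scene',):
    p,d=bot.grab_frame(cam);cv2.imwrite(f'pics/{cam}2.png',cv2.cvtColor(p,cv2.COLOR_RGB2BGR))
go(*T([.572,.125,.10],87,8,1))
E
```

```text
t 8.825 p [0.5733 0.0448 0.1964] toolx [ 0.051  0.989 -0.139] tooly [-0.999  0.052 -0.002] q [ 0.316  0.973  0.082  1.725 -1.26   1.633 -1.972] F [-0.5  0.3 -0.1] w 0.0592
row {'x': np.float64(0.294), 'y': np.float64(0.014), 'z': np.float64(-0.2109), 'wx': np.float64(0.0003), 'wy': np.float64(-0.0), 'wz': np.float64(-0.0001)} rows>= 2.3
```

View pics/scene2.png

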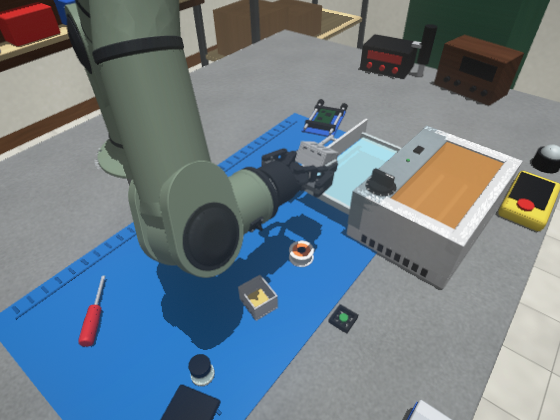

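The scene picture shows the cover held upside down at (310,155), clear of everything. I'll use a 15° down tilt so the wrist clears the cover at (258,297).

```bash
python3 - <<'E'
from tgt import *
go(*T([.575,.128,.14],87,15,1))
go(*T([.575,.128,.09],87,15,1))
E
```

```text
row {'x': np.float64(0.2874), 'y': np.float64(0.0068), 'z': np.float64(-0.1184), 'wx': np.float64(0.0003), 'wy': np.float64(0.0194), 'wz': np.float64(-0.0001)} rows>= 2.0
row {'x': np.float64(0.3048), 'y': np.float64(0.007), 'z': np.float64(-0.2422), 'wx': np.float64(0.0003), 'wy': np.float64(0.0194), 'wz': np.float64(-0.0001)} rows>= 2.5
```

{"op": "servo_tool", "data": {
  "targets": [
    {"x": 0.1,"y": 0,"z": 0,"wx": 0,"wy": 0.0194,"wz": 0},
    {"x": 0.287,"y": 0.007,"z": -0.118,"wx": 0,"wy": 0.0194,"wz": 0},
    {"x": 0.287,"y": 0.007,"z": -0.118,"wx": 0,"wy": 0.0194,"wz": 0},
    {"x": 0.287,"y": 0.007,"z": -0.118,"wx": 0,"wy": 0.0194,"wz": 0},
    {"x": 0.305,"y": 0.007,"z": -0.242,"wx": 0,"wy": 0.0194,"wz": 0},
    {"x": 0.305,"y": 0.007,"z": -0.242,"wx": 0,"wy": 0.0194,"wz": 0},
    {"x": 0.305,"y": 0.007,"z": -0.242,"wx": 0,"wy": 0.0194,"wz": 0}
  ]
}}

```text
clock: 9.75
position: [0.5767, 0.1518, 0.0851]
tool_rot: [-0.003, 0.262, 1.518]
force: [-0.3, -0.3, -0.8]
grip_width: 0.0591
```

```bash
python3 - <<'E'
from tgt import *
st()
for cam in('scene','top'):
    p,d=bot.grab_frame(cam);cv2.imwrite(f'pics/{cam}3.png',cv2.cvtColor(p,cv2.COLOR_RGB2BGR))
a=cv2.imread('pics/scene3.png')[90:290,200:480];b=cv2.imread('pics/top3.png')[130:270,80:280]
cv2.imwrite('pics/m3.png',np.hstack([cv2.resize(a,(420,300)),cv2.resize(b,(380,300))]))
go(*T([.575,.128,.073],87,15,1))
E
```

```text
t 9.75 p [0.5767 0.1518 0.0851] toolx [ 0.051  0.965 -0.259] tooly [-0.999  0.052 -0.003] q [ 0.329  1.074 -0.204  1.783 -1.259  1.206 -1.912] F [-0.3 -0.3 -0.8] w 0.0591
row {'x': np.float64(0.0126), 'y': np.float64(0.0018), 'z': np.float64(-0.0455), 'wx': np.float64(0.0006), 'wy': np.float64(-0.0), 'wz': np.float64(0.0)} rows>= 0.3
```

View pics/m3.png

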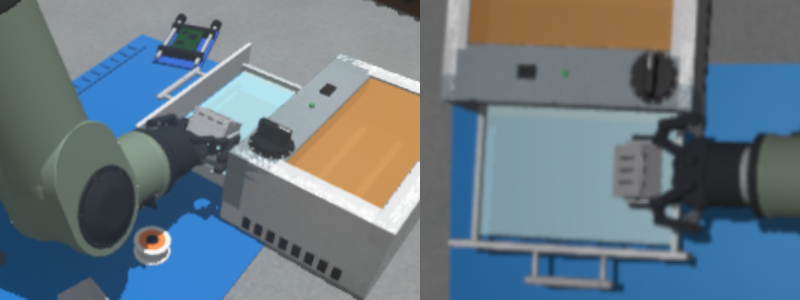

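The cover hangs over the right part of the glass, about (637,170) in the mosaic. The fingers clear the front panel and roof. Lowering with a soft grip.

{"op": "servo_tool", "data": {
  "targets": [
    {"x": 0.004,"y": 0,"z": -0.015,"wx": 0,"wy": 0,"wz": 0},
    {"x": 0.004,"y": 0,"z": -0.015,"wx": 0,"wy": 0,"wz": 0},
    {"x": 0.008,"y": 0,"z": -0.03,"wx": 0,"wy": 0,"wz": 0},
    {"x": 0.008,"y": 0,"z": -0.03,"wx": 0,"wy": 0,"wz": 0},
    {"x": 0.0126,"y": 0,"z": -0.0455,"wx": 0,"wy": 0,"wz": 0},
    {"x": 0.0126,"y": 0,"z": -0.0455,"wx": 0,"wy": 0,"wz": 0},
    {"x": 0.0126,"y": 0,"z": -0.0455,"wx": 0,"wy": 0,"wz": 0}
  ],
  "squeeze": 20
}}

```text
clock: 10.72
position: [0.5778, 0.152, 0.0686]
tool_rot: [-0.006, 0.258, 1.517]
force: [-0.9, -7.9, 21.1]
grip_width: 0.0592
```

{"op": "servo_tool", "data": {
  "targets": [
    {"x": -0.002,"y": 0,"z": 0.006,"wx": 0,"wy": 0,"wz": 0},
    {"x": -0.002,"y": 0,"z": 0.006,"wx": 0,"wy": 0,"wz": 0}
  ]
}}

```text
clock: 10.98
position: [0.5778, 0.1518, 0.0709]
tool_rot: [-0.006, 0.259, 1.517]
force: [-0.9, -0.1, -1.8]
grip_width: 0.0594
```

{"op": "servo_tool", "data": {
  "targets": [
    {"x": 0,"y": 0,"z": 0,"wx": 0,"wy": 0,"wz": 0},
    {"x": 0,"y": 0,"z": 0,"wx": 0,"wy": 0,"wz": 0},
    {"x": 0,"y": 0,"z": 0,"wx": 0,"wy": 0,"wz": 0},
    {"x": 0,"y": 0,"z": 0,"wx": 0,"wy": 0,"wz": 0},
    {"x": 0,"y": 0,"z": 0,"wx": 0,"wy": 0,"wz": 0},
    {"x": 0,"y": 0,"z": 0,"wx": 0,"wy": 0,"wz": 0}
  ],
  "grip": 1
}}

```text
clock: 11.72
position: [0.5749, 0.1519, 0.0693]
tool_rot: [-0.001, 0.26, 1.521]
force: [-18.4, -2.9, -7.1]
grip_width: 0.0854
```

```bash
python3 - <<'E'
from tgt import *
from meas import *
st()
for cam in('scene','top'):
    P,c=grid(cam);cv2.imwrite(f'pics/{cam}4.png',cv2.cvtColor(c.reshape(420,560,3),cv2.COLOR_RGB2BGR))
    print(cam,'B',rect(box(P,[.53,.11,.07],[.62,.22,.12])))
s,p,R=pose();go(p-.12*R.as_matrix()[:,0],R);go(p+[0,-.16,.1],R)
a=cv2.imread('pics/scene4.png')[90:290,200:480];b=cv2.imread('pics/top4.png')[130:270,80:280]
cv2.imwrite('pics/m4.png',np.hstack([cv2.resize(a,(420,300)),cv2.resize(b,(380,300))]))
E
```

```text
t 11.725 p [0.5749 0.1519 0.0693] toolx [ 0.048  0.965 -0.257] tooly [-0.999  0.049 -0.001] q [ 0.332  1.104 -0.207  1.773 -1.256  1.201 -1.895] F [-18.4  -2.9  -7.1] w 0.0854
scene B (array([574.2, 125.8]), array([31.6, 87.9]), 'long axis deg', 180.0, 'ztop', array([0.0908, 0.0927]), 293)
top B (array([575.5, 126.4]), array([31.9, 88.9]), 'long axis deg', 177.2, 'ztop', array([0.0939, 0.0972]), 329)
row {'x': np.float64(-0.3), 'y': np.float64(0.0), 'z': np.float64(0.0), 'wx': np.float64(0.0), 'wy': np.float64(0.0), 'wz': np.float64(0.0)} rows>= 1.9
row {'x': np.float64(-0.4503), 'y': np.float64(-0.0201), 'z': np.float64(0.1391), 'wx': np.float64(0.0), 'wy': np.float64(0.0), 'wz': np.float64(0.0)} rows>= 3.0
```

View pics/m4.png

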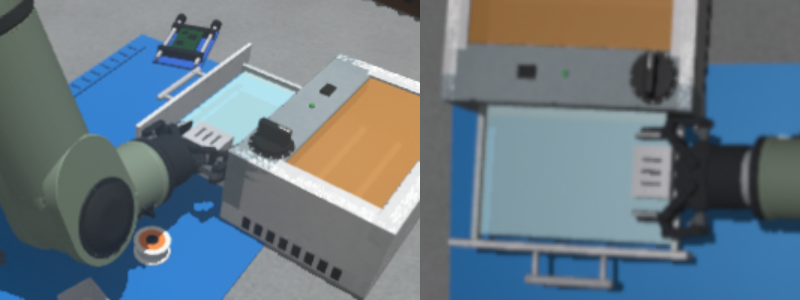

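The cover now lies flat and open side down, at about (652,170) in the mosaic, with its top at 0.092. The 18 N side force says the opened fingers press against the unit, so I'll close them a little and back out.

{"op": "servo_tool", "data": {
  "targets": [
    {"x": 0,"y": 0.003,"z": 0,"wx": 0,"wy": 0,"wz": 0},
    {"x": 0,"y": 0.003,"z": 0,"wx": 0,"wy": 0,"wz": 0},
    {"x": -0.1,"y": 0.003,"z": 0,"wx": 0,"wy": 0,"wz": 0},
    {"x": -0.2,"y": 0.003,"z": 0,"wx": 0,"wy": 0,"wz": 0},
    {"x": -0.3,"y": 0.003,"z": 0,"wx": 0,"wy": 0,"wz": 0},
    {"x": -0.35,"y": 0,"z": 0.3,"wx": 0,"wy": 0,"wz": 0},
    {"x": -0.35,"y": 0,"z": 0.5,"wx": 0,"wy": 0,"wz": 0},
    {"x": -0.35,"y": 0,"z": 0.5,"wx": 0,"wy": 0,"wz": 0}
  ],
  "grip": 0.7
}}

```text
clock: 12.82
position: [0.5703, 0.0659, 0.2871]
tool_rot: [-0.002, 0.259, 1.521]
force: [0.5, 0.2, 0.0]
grip_width: 0.0726
```

```bash
python3 - <<'E'
from tgt import *
from meas import *
st()
for cam in('scene','top'):
    P,c=grid(cam)
    print(cam,'B',rect(box(P,[.53,.08,.07],[.63,.22,.12])))
    print(cam,'A',rect(box(P,[.53,-.27,.03],[.68,-.12,.06])))
    print(cam,'panel',rect(box(P,[.46,.05,.085],[.53,.4,.105])))
E
```

```text
t 12.825 p [0.5703 0.0659 0.2871] toolx [ 0.048  0.965 -0.256] tooly [-0.999  0.049 -0.002] q [ 0.42   0.742 -0.135  1.764 -1.145  1.452 -2.212] F [0.5 0.2 0. ] w 0.0726
scene B (array([573.3, 116.4]), array([53.4, 62.7]), 'long axis deg', 173.7, 'ztop', array([0.0904, 0.0926]), 606)
scene A (array([ 601. , -198.4]), array([50.8, 61.8]), 'long axis deg', 163.5, 'ztop', array([0.0389, 0.0428]), 384)
scene panel (array([488.1, 228.4]), array([  9.8, 327.2]), 'long axis deg', 86.9, 'ztop', array([0.092 , 0.0944]), 396)
top B (array([573.2, 118.4]), array([51.9, 60.6]), 'long axis deg', 175.6, 'ztop', array([0.0938, 0.0973]), 516)Traceback (most recent call last):
  File "<stdin>", line 7, in <module>
  File "meas.py", line 10, in rect
    return np.round(r[0],1),np.round(sorted(r[1]),1),'long axis deg',round(float(np.degrees(np.arctan2(e[1],e[0])))%180,1),'ztop',np.percentile(P[:,2],[50,95]).round(4),len(P)
                                                                                                                                  ~~~~~~~~~~~~~^^^^^^^^^^^^^^^^
    return _quantile_unchecked(
        a, q, axis, out, overwrite_input, method, keepdims, weights)
    return _ureduce(a,
                    func=_quantile_ureduce_func,
    ...<5 lines>...
                    overwrite_input=overwrite_input,
                    method=method)
    r = func(a, **kwargs)
    result = _quantile(arr,
                       quantiles=q,
    ...<2 lines>...
                       out=out,
                       weights=wgt)
    slices_having_nans = np.isnan(arr[-1, ...])
                                  ~~~^^^^^^^^^
IndexError: index -1 is out of bounds for axis 0 with size 0
```

```bash
python3 - <<'E'
from tgt import *
R=axes([0,0,-1],[-.092,-.996,0])
go([.573,.1175,.30],R)
E
```

```text
row {'x': np.float64(0.1173), 'y': np.float64(0.0015), 'z': np.float64(0.0539), 'wx': np.float64(-0.2035), 'wy': np.float64(0.1632), 'wz': np.float64(0.1581)} rows>= 10.3
```

{"op": "servo_tool", "data": {
  "targets": [
    {"x": 0.06,"y": 0,"z": 0.03,"wx": -0.1,"wy": 0.08,"wz": 0.08},
    {"x": 0.06,"y": 0,"z": 0.03,"wx": -0.1,"wy": 0.08,"wz": 0.08},
    {"x": 0.06,"y": 0,"z": 0.03,"wx": -0.1,"wy": 0.08,"wz": 0.08},
    {"x": 0.06,"y": 0,"z": 0.03,"wx": -0.1,"wy": 0.08,"wz": 0.08},
    {"x": 0.06,"y": 0,"z": 0.03,"wx": -0.1,"wy": 0.08,"wz": 0.08},
    {"x": 0.117,"y": 0.0015,"z": 0.054,"wx": -0.2035,"wy": 0.1632,"wz": 0.1581},
    {"x": 0.117,"y": 0.0015,"z": 0.054,"wx": -0.2035,"wy": 0.1632,"wz": 0.1581},
    {"x": 0.117,"y": 0.0015,"z": 0.054,"wx": -0.2035,"wy": 0.1632,"wz": 0.1581},
    {"x": 0.117,"y": 0.0015,"z": 0.054,"wx": -0.2035,"wy": 0.1632,"wz": 0.1581},
    {"x": 0.117,"y": 0.0015,"z": 0.054,"wx": -0.2035,"wy": 0.1632,"wz": 0.1581},
    {"x": 0.117,"y": 0.0015,"z": 0.054,"wx": -0.2035,"wy": 0.1632,"wz": 0.1581},
    {"x": 0.117,"y": 0.0015,"z": 0.054,"wx": -0.2035,"wy": 0.1632,"wz": 0.1581}
  ],
  "grip": 1
}}

```text
clock: 14.42
position: [0.5727, 0.1176, 0.3001]
tool_rot: [-0.592, 1.57, 2.456]
force: [-0.3, -0.8, 0.6]
grip_width: 0.0852
```

```bash
python3 - <<'E'
from tgt import *
st()
R=axes([0,0,-1],[-.092,-.996,0])
go([.573,.1175,.068],R)
E
```

```text
t 14.425 p [0.5727 0.1176 0.3001] toolx [-0.001  0.001 -1.   ] tooly [-0.093 -0.996 -0.001] q [-0.234  0.394 -0.096  1.621  0.039  1.129 -2.004] F [-0.3 -0.8  0.6] w 0.0852
row {'x': np.float64(0.5803), 'y': np.float64(0.0006), 'z': np.float64(-0.0013), 'wx': np.float64(-0.0002), 'wy': np.float64(0.0002), 'wz': np.float64(0.0001)} rows>= 3.7
```

{"op": "servo_tool", "data": {
  "targets": [
    {"x": 0.45,"y": 0,"z": 0,"wx": 0,"wy": 0,"wz": 0},
    {"x": 0.45,"y": 0,"z": 0,"wx": 0,"wy": 0,"wz": 0},
    {"x": 0.45,"y": 0,"z": 0,"wx": 0,"wy": 0,"wz": 0},
    {"x": 0.45,"y": 0,"z": 0,"wx": 0,"wy": 0,"wz": 0},
    {"x": 0.52,"y": 0,"z": 0,"wx": 0,"wy": 0,"wz": 0},
    {"x": 0.582,"y": 0,"z": 0,"wx": 0,"wy": 0,"wz": 0},
    {"x": 0.582,"y": 0,"z": 0,"wx": 0,"wy": 0,"wz": 0}
  ]
}}

```text
clock: 15.3
position: [0.573, 0.1171, 0.0682]
tool_rot: [-0.359, 1.569, 2.687]
force: [-0.6, 0.4, -0.4]
grip_width: 0.0853
```

{"op": "servo_tool", "data": {
  "targets": [
    {"x": 0,"y": 0,"z": 0,"wx": 0,"wy": 0,"wz": 0},
    {"x": 0,"y": 0,"z": 0,"wx": 0,"wy": 0,"wz": 0},
    {"x": 0,"y": 0,"z": 0,"wx": 0,"wy": 0,"wz": 0},
    {"x": 0,"y": 0,"z": 0,"wx": 0,"wy": 0,"wz": 0},
    {"x": 0,"y": 0,"z": 0,"wx": 0,"wy": 0,"wz": 0},
    {"x": 0,"y": 0,"z": 0,"wx": 0,"wy": 0,"wz": 0}
  ],
  "grip": -1,
  "squeeze": 40
}}

```text
clock: 16.05
position: [0.5742, 0.117, 0.07]
tool_rot: [-2.158, 1.569, 0.888]
force: [-0.5, -1.9, 13.1]
grip_width: 0.0492
```

```bash
python3 - <<'E'
from tgt import *
st()
s,p,R=pose()
D=np.array([.009,.165,0]); R2=axes([0,0,-1],[-.052,-.9986,0])
go(p+[0,0,.03],R);go(p+D+[0,0,.03],R2);go(p+D+[0,0,.001],R2)
E
```

```text
t 16.05 p [0.5742 0.117  0.07  ] toolx [ 0.001  0.001 -1.   ] tooly [-0.096 -0.995 -0.001] q [-0.242  0.673 -0.085  1.822  0.086  0.649 -2.044] F [-0.5 -1.9 13.1] w 0.0492
row {'x': np.float64(-0.075), 'y': np.float64(-0.0001), 'z': np.float64(-0.0001), 'wx': np.float64(0.0), 'wy': np.float64(0.0), 'wz': np.float64(0.0)} rows>= 0.5
row {'x': np.float64(-0.0745), 'y': np.float64(-0.4128), 'z': np.float64(0.0171), 'wx': np.float64(-0.007), 'wy': np.float64(-0.0001), 'wz': np.float64(0.0002)} rows>= 2.7
row {'x': np.float64(-0.002), 'y': np.float64(-0.4128), 'z': np.float64(0.0171), 'wx': np.float64(-0.007), 'wy': np.float64(-0.0001), 'wz': np.float64(0.0002)} rows>= 2.6
```

{"op": "servo_tool", "data": {
  "targets": [
    {"x": -0.075,"y": 0,"z": 0,"wx": 0,"wy": 0,"wz": 0},
    {"x": -0.075,"y": 0,"z": 0,"wx": 0,"wy": 0,"wz": 0},
    {"x": -0.075,"y": -0.13,"z": 0.005,"wx": 0,"wy": 0,"wz": 0},
    {"x": -0.075,"y": -0.27,"z": 0.01,"wx": -0.004,"wy": 0,"wz": 0},
    {"x": -0.075,"y": -0.413,"z": 0.017,"wx": -0.007,"wy": 0,"wz": 0},
    {"x": -0.075,"y": -0.413,"z": 0.017,"wx": -0.007,"wy": 0,"wz": 0},
    {"x": -0.04,"y": -0.413,"z": 0.017,"wx": -0.007,"wy": 0,"wz": 0},
    {"x": -0.015,"y": -0.413,"z": 0.017,"wx": -0.007,"wy": 0,"wz": 0},
    {"x": -0.001,"y": -0.413,"z": 0.017,"wx": -0.007,"wy": 0,"wz": 0},
    {"x": -0.001,"y": -0.413,"z": 0.017,"wx": -0.007,"wy": 0,"wz": 0}
  ]
}}

```text
clock: 17.3
position: [0.5838, 0.2812, 0.0704]
tool_rot: [-2.467, 1.569, 0.622]
force: [-0.2, 1.4, 0.0]
grip_width: 0.0497
```

```bash
python3 - <<'E'
from tgt import *
st()
E
```

```text
t 17.3 p [0.5838 0.2812 0.0704] toolx [ 0.001  0.001 -1.   ] tooly [-0.053 -0.999 -0.001] q [-0.484  0.748 -0.087  1.648  0.087  0.748 -2.235] F [-0.2  1.4  0. ] w 0.0497
```

{"op": "servo_tool", "data": {
  "targets": [
    {"x": 0,"y": 0,"z": 0,"wx": 0,"wy": 0,"wz": 0},
    {"x": 0,"y": 0,"z": 0,"wx": 0,"wy": 0,"wz": 0},
    {"x": 0,"y": 0,"z": 0,"wx": 0,"wy": 0,"wz": 0},
    {"x": 0,"y": 0,"z": 0,"wx": 0,"wy": 0,"wz": 0},
    {"x": 0,"y": 0,"z": 0,"wx": 0,"wy": 0,"wz": 0},
    {"x": -0.15,"y": 0,"z": 0,"wx": 0,"wy": 0,"wz": 0},
    {"x": -0.3,"y": 0,"z": 0,"wx": 0,"wy": 0,"wz": 0},
    {"x": -0.62,"y": 0,"z": 0,"wx": 0,"wy": 0,"wz": 0},
    {"x": -0.62,"y": 0,"z": 0,"wx": 0,"wy": 0,"wz": 0},
    {"x": -0.62,"y": 0,"z": 0,"wx": 0,"wy": 0,"wz": 0}
  ],
  "grip": 1
}}

```text
clock: 18.55
position: [0.5848, 0.2817, 0.3236]
tool_rot: [-2.558, 1.562, 0.53]
force: [-0.9, -0.4, -1.9]
grip_width: 0.0851
```

```bash
python3 - <<'E'
from tgt import *
from meas import *
st()
for cam in('scene','top'):
    P,c=grid(cam)
    print(cam,'B',rect(box(P,[.53,.22,.07],[.64,.35,.11])))
    print(cam,'A',rect(box(P,[.53,-.27,.03],[.68,-.12,.06])))
R=axes([0,0,-1],[1,0,0])
go([.54,.0,.32],R)
E
```

```text
t 18.55 p [0.5848 0.2817 0.3236] toolx [ 0.008  0.005 -1.   ] tooly [-0.054 -0.999 -0.005] q [-0.48   0.484 -0.092  1.418  0.046  1.232 -2.201] F [-0.9 -0.4 -1.9] w 0.0851
scene B (array([583.9, 279.6]), array([55.7, 62. ]), 'long axis deg', 176.8, 'ztop', array([0.0907, 0.0929]), 494)
scene A (array([ 600.8, -198.2]), array([51., 62.]), 'long axis deg', 162.1, 'ztop', array([0.039 , 0.0428]), 384)
top B (array([583.1, 282.1]), array([53.4, 61.4]), 'long axis deg', 177.8, 'ztop', array([0.0939, 0.0973]), 530)
top A (array([ 601.3, -197.9]), array([49.1, 61.1]), 'long axis deg', 163.6, 'ztop', array([0.0432, 0.0466]), 116)
row {'x': np.float64(-0.0037), 'y': np.float64(0.7073), 'z': np.float64(0.0711), 'wx': np.float64(-0.2585), 'wy': np.float64(-0.0005), 'wz': np.float64(-0.0001)} rows>= 8.7
```

{"op": "servo_tool", "data": {
  "targets": [
    {"x": 0,"y": 0.35,"z": 0.035,"wx": -0.1,"wy": 0,"wz": 0},
    {"x": 0,"y": 0.35,"z": 0.035,"wx": -0.1,"wy": 0,"wz": 0},
    {"x": 0,"y": 0.35,"z": 0.035,"wx": -0.1,"wy": 0,"wz": 0},
    {"x": 0,"y": 0.35,"z": 0.035,"wx": -0.1,"wy": 0,"wz": 0},
    {"x": 0,"y": 0.707,"z": 0.07,"wx": -0.2585,"wy": 0,"wz": 0},
    {"x": 0,"y": 0.707,"z": 0.07,"wx": -0.2585,"wy": 0,"wz": 0},
    {"x": 0,"y": 0.707,"z": 0.07,"wx": -0.2585,"wy": 0,"wz": 0},
    {"x": 0,"y": 0.707,"z": 0.07,"wx": -0.2585,"wy": 0,"wz": 0},
    {"x": 0,"y": 0.707,"z": 0.07,"wx": -0.2585,"wy": 0,"wz": 0},
    {"x": 0,"y": 0.707,"z": 0.07,"wx": -0.2585,"wy": 0,"wz": 0},
    {"x": 0,"y": 0.707,"z": 0.07,"wx": -0.2585,"wy": 0,"wz": 0}
  ]
}}

```text
clock: 20.02
position: [0.54, -0.0, 0.3173]
tool_rot: [3.096, 1.569, 1.525]
force: [0.3, -0.3, 0.1]
grip_width: 0.0854
```

```bash
python3 - <<'E'
from tgt import *
st()
A=[.601,-.198,.030]
p,R=T(A,73,20,-1,.10);go(p+[0,0,.2],R)
E
```

```text
t 20.025 p [ 0.54   -0.      0.3173] toolx [ 0.     0.002 -1.   ] tooly [ 1.    -0.001  0.   ] q [ 0.153  0.317 -0.338  1.702  0.112  1.142 -0.218] F [ 0.3 -0.3  0.1] w 0.0854
row {'x': np.float64(0.153), 'y': np.float64(0.1014), 'z': np.float64(0.6636), 'wx': np.float64(0.0411), 'wy': np.float64(0.1927), 'wz': np.float64(0.0288)} rows>= 6.7
```

{"op": "servo_tool", "data": {
  "targets": [
    {"x": 0.0,"y": 0.05,"z": 0.33,"wx": 0.02,"wy": 0.096,"wz": 0.014},
    {"x": 0.0,"y": 0.05,"z": 0.33,"wx": 0.02,"wy": 0.096,"wz": 0.014},
    {"x": 0.0,"y": 0.05,"z": 0.33,"wx": 0.02,"wy": 0.096,"wz": 0.014},
    {"x": 0.0,"y": 0.05,"z": 0.33,"wx": 0.02,"wy": 0.096,"wz": 0.014},
    {"x": 0.153,"y": 0.101,"z": 0.664,"wx": 0.041,"wy": 0.193,"wz": 0.029},
    {"x": 0.153,"y": 0.101,"z": 0.664,"wx": 0.041,"wy": 0.193,"wz": 0.029},
    {"x": 0.153,"y": 0.101,"z": 0.664,"wx": 0.041,"wy": 0.193,"wz": 0.029},
    {"x": 0.153,"y": 0.101,"z": 0.664,"wx": 0.041,"wy": 0.193,"wz": 0.029},
    {"x": 0.153,"y": 0.101,"z": 0.664,"wx": 0.041,"wy": 0.193,"wz": 0.029},
    {"x": 0.153,"y": 0.101,"z": 0.664,"wx": 0.041,"wy": 0.193,"wz": 0.029}
  ]
}}

```text
clock: 21.28
position: [0.5809, -0.2643, 0.2571]
tool_rot: [3.139, 0.349, 1.275]
force: [0.2, 0.6, 0.6]
grip_width: 0.0852
```

```bash
python3 - <<'E'
from tgt import *
from meas import *
st()
for cam in('scene','top'):
    P,c=grid(cam)
    print(cam,'A',rect(box(P,[.53,-.27,.03],[.68,-.12,.06])))
    cv2.imwrite(f'pics/{cam}5.png',cv2.cvtColor(c.reshape(420,560,3),cv2.COLOR_RGB2BGR))
A=[.601,-.198,.030]
for b in(.10,.06,0):go(*T(A,73,20,-1,b))
E
```

```text
t 21.275 p [ 0.5809 -0.2643  0.2571] toolx [ 0.274  0.899 -0.342] tooly [ 0.957 -0.291  0.003] q [ 1.007  0.95  -0.433  1.338 -0.748  1.51   0.648] F [0.2 0.6 0.6] w 0.0852
scene A (array([ 600.7, -198.6]), array([50.7, 61.4]), 'long axis deg', 163.2, 'ztop', array([0.039, 0.043]), 383)
top A (array([ 601.2, -198.3]), array([49.7, 60.7]), 'long axis deg', 162.7, 'ztop', array([0.043 , 0.0466]), 118)
row {'x': np.float64(0.1702), 'y': np.float64(-0.002), 'z': np.float64(0.4747), 'wx': np.float64(0.0006), 'wy': np.float64(0.0001), 'wz': np.float64(0.0001)} rows>= 3.2
row {'x': np.float64(0.2702), 'y': np.float64(-0.002), 'z': np.float64(0.4746), 'wx': np.float64(0.0006), 'wy': np.float64(0.0001), 'wz': np.float64(0.0001)} rows>= 3.5
row {'x': np.float64(0.4202), 'y': np.float64(-0.0019), 'z': np.float64(0.4745), 'wx': np.float64(0.0006), 'wy': np.float64(0.0001), 'wz': np.float64(0.0001)} rows>= 4.1
```

View pics/scene5.png

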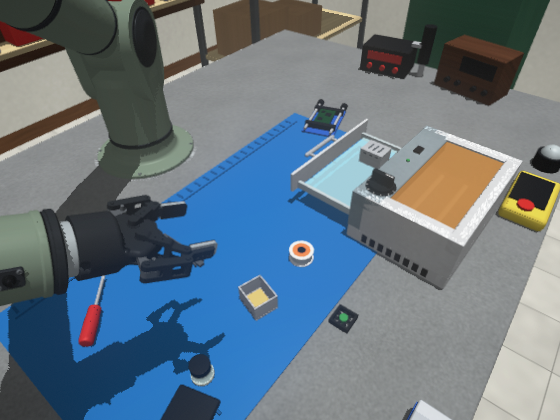

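The scene picture shows cover 1 lying upside down at (377,150) in the drawer. The second cover is at (258,297), the jar at (201,369), and the gripper is above and clear.

{"op": "servo_tool", "data": {
  "targets": [
    {"x": 0.17,"y": -0.002,"z": 0.2,"wx": 0,"wy": 0,"wz": 0},
    {"x": 0.22,"y": -0.002,"z": 0.35,"wx": 0,"wy": 0,"wz": 0},
    {"x": 0.22,"y": -0.002,"z": 0.35,"wx": 0,"wy": 0,"wz": 0},
    {"x": 0.27,"y": -0.002,"z": 0.4746,"wx": 0,"wy": 0,"wz": 0},
    {"x": 0.27,"y": -0.002,"z": 0.4746,"wx": 0,"wy": 0,"wz": 0},
    {"x": 0.32,"y": -0.002,"z": 0.4746,"wx": 0,"wy": 0,"wz": 0},
    {"x": 0.37,"y": -0.002,"z": 0.4746,"wx": 0,"wy": 0,"wz": 0},
    {"x": 0.42,"y": -0.002,"z": 0.4746,"wx": 0,"wy": 0,"wz": 0},
    {"x": 0.42,"y": -0.002,"z": 0.4746,"wx": 0,"wy": 0,"wz": 0}
  ]
}}

```text
clock: 22.5
position: [0.6081, -0.1732, 0.0219]
tool_rot: [3.138, 0.348, 1.277]
force: [-0.9, -0.5, -1.0]
grip_width: 0.0855
```

{"op": "servo_tool", "data": {
  "targets": [
    {"x": 0,"y": 0,"z": 0,"wx": 0,"wy": 0,"wz": 0},
    {"x": 0,"y": 0,"z": 0,"wx": 0,"wy": 0,"wz": 0},
    {"x": 0,"y": 0,"z": 0,"wx": 0,"wy": 0,"wz": 0},
    {"x": 0,"y": 0,"z": 0,"wx": 0,"wy": 0,"wz": 0},
    {"x": 0,"y": 0,"z": 0,"wx": 0,"wy": 0,"wz": 0},
    {"x": 0,"y": 0,"z": 0,"wx": 0,"wy": 0,"wz": 0}
  ],
  "grip": -1,
  "squeeze": 60
}}

```text
clock: 23.25
position: [0.6082, -0.1736, 0.0222]
tool_rot: [3.138, 0.348, 1.277]
force: [-1.0, -2.2, 5.4]
grip_width: 0.0595
```

{"op": "servo_tool", "data": {
  "targets": [
    {"x": -0.1,"y": 0,"z": -0.29,"wx": 0,"wy": 0,"wz": 0},
    {"x": -0.1,"y": 0,"z": -0.29,"wx": 0,"wy": 0,"wz": 0},
    {"x": -0.213,"y": 0,"z": -0.588,"wx": 0,"wy": 0,"wz": 0},
    {"x": -0.213,"y": 0,"z": -0.588,"wx": 0,"wy": 0,"wz": 0},
    {"x": -0.213,"y": 0,"z": -0.588,"wx": 0.05,"wy": 0,"wz": 0},
    {"x": -0.213,"y": 0,"z": -0.588,"wx": 0.1,"wy": 0,"wz": 0},
    {"x": -0.213,"y": 0,"z": -0.588,"wx": 0.15,"wy": 0,"wz": 0},
    {"x": -0.213,"y": 0,"z": -0.588,"wx": 0.2,"wy": 0,"wz": 0},
    {"x": -0.213,"y": 0,"z": -0.588,"wx": 0.25,"wy": 0,"wz": 0},
    {"x": -0.213,"y": 0,"z": -0.588,"wx": 0.25,"wy": 0,"wz": 0},
    {"x": -0.213,"y": 0,"z": -0.588,"wx": 0.25,"wy": 0,"wz": 0},
    {"x": -0.213,"y": 0,"z": -0.588,"wx": 0.25,"wy": 0,"wz": 0}
  ]
}}

```text
clock: 24.75
position: [0.6074, -0.1734, 0.2721]
tool_rot: [-1.639, 0.349, 1.276]
force: [-0.4, 0.4, -0.2]
grip_width: 0.0594
```

```bash
python3 - <<'E'
from tgt import *
st()
go(*T([.570,.0,.22],87,10,1))
E
```

```text
t 24.75 p [ 0.6074 -0.1734  0.2721] toolx [ 0.273  0.899 -0.342] tooly [-0.034 -0.346 -0.938] q [ 0.761  0.838 -0.183  1.494 -0.985  1.488 -0.737] F [-0.4  0.4 -0.2] w 0.0594
row {'x': np.float64(0.4687), 'y': np.float64(-0.036), 'z': np.float64(0.228), 'wx': np.float64(0.2488), 'wy': np.float64(-0.0511), 'wz': np.float64(0.0058)} rows>= 8.5
```

{"op": "servo_tool", "data": {
  "targets": [
    {"x": 0.2,"y": -0.015,"z": 0.1,"wx": 0.06,"wy": -0.012,"wz": 0},
    {"x": 0.2,"y": -0.015,"z": 0.1,"wx": 0.06,"wy": -0.012,"wz": 0},
    {"x": 0.2,"y": -0.015,"z": 0.1,"wx": 0.12,"wy": -0.024,"wz": 0.002},
    {"x": 0.35,"y": -0.025,"z": 0.17,"wx": 0.12,"wy": -0.024,"wz": 0.002},
    {"x": 0.35,"y": -0.025,"z": 0.17,"wx": 0.18,"wy": -0.036,"wz": 0.004},
    {"x": 0.47,"y": -0.036,"z": 0.228,"wx": 0.249,"wy": -0.051,"wz": 0.006},
    {"x": 0.47,"y": -0.036,"z": 0.228,"wx": 0.249,"wy": -0.051,"wz": 0.006},
    {"x": 0.47,"y": -0.036,"z": 0.228,"wx": 0.249,"wy": -0.051,"wz": 0.006},
    {"x": 0.47,"y": -0.036,"z": 0.228,"wx": 0.249,"wy": -0.051,"wz": 0.006},
    {"x": 0.47,"y": -0.036,"z": 0.228,"wx": 0.249,"wy": -0.051,"wz": 0.006},
    {"x": 0.47,"y": -0.036,"z": 0.228,"wx": 0.249,"wy": -0.051,"wz": 0.006}
  ]
}}

```text
clock: 26.12
position: [0.5714, 0.025, 0.2155]
tool_rot: [-0.001, 0.176, 1.518]
force: [-0.2, 0.1, -1.0]
grip_width: 0.0591
```

```bash
python3 - <<'E'
from tgt import *
st()
for cam in('scene','top'):
    p,d=bot.grab_frame(cam);cv2.imwrite(f'pics/{cam}6.png',cv2.cvtColor(p,cv2.COLOR_RGB2BGR))
for z in (.14,.09):go(*T([.568,.130,z],87,12,1))
E
```

```text
t 26.125 p [0.5714 0.025  0.2155] toolx [ 0.052  0.983 -0.175] tooly [-0.999  0.052 -0.001] q [ 0.437  0.92  -0.057  1.71  -1.159  1.546 -2.064] F [-0.2  0.1 -1. ] w 0.0591
row {'x': np.float64(0.3534), 'y': np.float64(0.0226), 'z': np.float64(-0.1423), 'wx': np.float64(0.0001), 'wy': np.float64(0.0053), 'wz': np.float64(0.0001)} rows>= 2.4
row {'x': np.float64(0.3753), 'y': np.float64(0.0227), 'z': np.float64(-0.2654), 'wx': np.float64(0.0001), 'wy': np.float64(0.0053), 'wz': np.float64(0.0001)} rows>= 2.9
```

View pics/scene6.png

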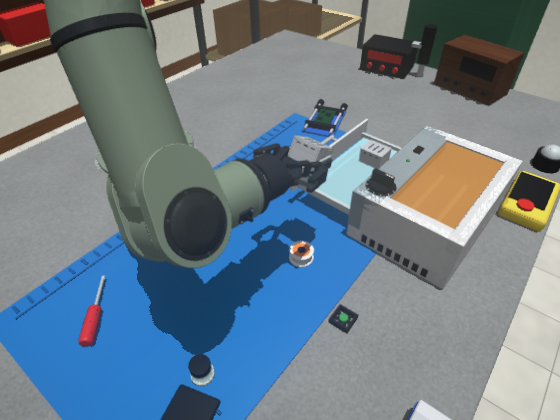

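Cover 2 is held upside down at about (305,148), cover 1 lies at (377,150), and the bystanders are unmoved. Same lowering again, opening the fingers less this time.

{"op": "servo_tool", "data": {
  "targets": [
    {"x": 0.15,"y": 0.01,"z": 0,"wx": 0,"wy": 0.005,"wz": 0},
    {"x": 0.353,"y": 0.0226,"z": -0.142,"wx": 0,"wy": 0.005,"wz": 0},
    {"x": 0.353,"y": 0.0226,"z": -0.142,"wx": 0,"wy": 0.005,"wz": 0},
    {"x": 0.353,"y": 0.0226,"z": -0.142,"wx": 0,"wy": 0.005,"wz": 0},
    {"x": 0.375,"y": 0.0226,"z": -0.265,"wx": 0,"wy": 0.005,"wz": 0},
    {"x": 0.375,"y": 0.0226,"z": -0.265,"wx": 0,"wy": 0.005,"wz": 0},
    {"x": 0.375,"y": 0.0226,"z": -0.265,"wx": 0,"wy": 0.005,"wz": 0}
  ]
}}

```text
clock: 27.1
position: [0.5698, 0.1539, 0.0867]
tool_rot: [-0.002, 0.207, 1.517]
force: [-1.3, 0.4, -0.2]
grip_width: 0.0594
```

{"op": "servo_tool", "data": {
  "targets": [
    {"x": 0.004,"y": 0,"z": -0.015,"wx": 0,"wy": 0,"wz": 0},
    {"x": 0.004,"y": 0,"z": -0.015,"wx": 0,"wy": 0,"wz": 0},
    {"x": 0.0065,"y": 0,"z": -0.028,"wx": 0,"wy": 0,"wz": 0},
    {"x": 0.0065,"y": 0,"z": -0.028,"wx": 0,"wy": 0,"wz": 0},
    {"x": 0.009,"y": 0,"z": -0.04,"wx": 0,"wy": 0,"wz": 0},
    {"x": 0.009,"y": 0,"z": -0.04,"wx": 0,"wy": 0,"wz": 0}
  ],
  "squeeze": 20
}}

```text
clock: 27.85
position: [0.5697, 0.1541, 0.0698]
tool_rot: [-0.002, 0.207, 1.517]
force: [0.4, 0.4, 0.2]
grip_width: 0.0597
```

{"op": "servo_tool", "data": {
  "targets": [
    {"x": 0,"y": 0,"z": 0,"wx": 0,"wy": 0,"wz": 0},
    {"x": 0,"y": 0,"z": 0,"wx": 0,"wy": 0,"wz": 0},
    {"x": 0,"y": 0,"z": 0,"wx": 0,"wy": 0,"wz": 0},
    {"x": 0,"y": 0,"z": 0,"wx": 0,"wy": 0,"wz": 0},
    {"x": 0,"y": 0,"z": 0,"wx": 0,"wy": 0,"wz": 0}
  ],
  "grip": 0.75
}}

```text
clock: 28.48
position: [0.5698, 0.1541, 0.0699]
tool_rot: [-0.002, 0.207, 1.517]
force: [-0.5, -0.7, -0.0]
grip_width: 0.0748
```

```bash
python3 - <<'E'
from tgt import *
from meas import *
st()
for cam in('scene','top'):
    P,c=grid(cam);cv2.imwrite(f'pics/{cam}7.png',cv2.cvtColor(c.reshape(420,560,3),cv2.COLOR_RGB2BGR))
    print(cam,'A',rect(box(P,[.52,.08,.07],[.62,.22,.12])))
    print(cam,'B',rect(box(P,[.53,.22,.07],[.64,.35,.11])))
a=cv2.imread('pics/scene7.png')[90:290,200:480];b=cv2.imread('pics/top7.png')[130:270,80:280]
cv2.imwrite('pics/m7.png',np.hstack([cv2.resize(a,(420,300)),cv2.resize(b,(380,300))]))
E
```

```text
t 28.475 p [0.5698 0.1541 0.0699] toolx [ 0.052  0.977 -0.206] tooly [-0.999  0.053 -0.002] q [ 0.372  1.136 -0.255  1.774 -1.245  1.205 -1.877] F [-0.5 -0.7 -0. ] w 0.0748
scene A (array([569.6, 112.3]), array([64.6, 98.8]), 'long axis deg', 0.0, 'ztop', array([0.0909, 0.0957]), 634)
scene B (array([583. , 279.9]), array([54.7, 62.2]), 'long axis deg', 177.6, 'ztop', array([0.0904, 0.0927]), 495)
top A (array([570.5, 114.9]), array([69.7, 98.9]), 'long axis deg', 179.9, 'ztop', array([0.0938, 0.1015]), 845)
top B (array([583.1, 281.5]), array([52.7, 61.3]), 'long axis deg', 178.7, 'ztop', array([0.0938, 0.0975]), 527)
```

View pics/m7.png

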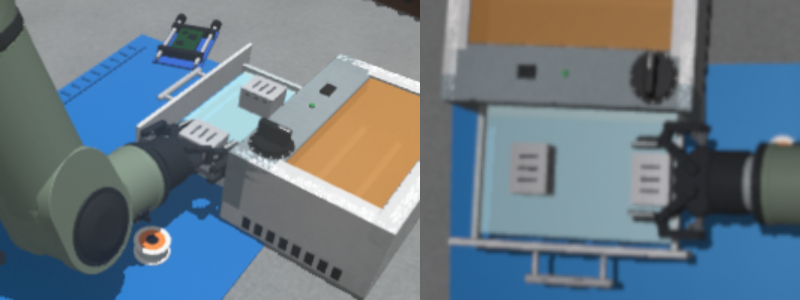

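Both covers lie flat, at about (652,178) and (532,168) in the mosaic. Backing out.

{"op": "servo_tool", "data": {
  "targets": [
    {"x": -0.08,"y": 0,"z": 0,"wx": 0,"wy": 0,"wz": 0},
    {"x": -0.16,"y": 0,"z": 0,"wx": 0,"wy": 0,"wz": 0},
    {"x": -0.24,"y": 0,"z": 0,"wx": 0,"wy": 0,"wz": 0},
    {"x": -0.32,"y": 0,"z": 0,"wx": 0,"wy": 0,"wz": 0},
    {"x": -0.35,"y": 0,"z": 0.3,"wx": 0,"wy": 0,"wz": 0},
    {"x": -0.35,"y": 0,"z": 0.6,"wx": 0,"wy": 0,"wz": 0},
    {"x": -0.35,"y": 0,"z": 0.6,"wx": 0,"wy": 0,"wz": 0},
    {"x": -0.35,"y": 0,"z": 0.6,"wx": 0,"wy": 0,"wz": 0}
  ]
}}

```text
clock: 29.58
position: [0.5644, 0.0673, 0.336]
tool_rot: [-0.003, 0.208, 1.518]
force: [1.1, 0.2, 0.3]
grip_width: 0.0748
```

```bash
python3 - <<'E'
from tgt import *
from meas import *
st()
for cam in('scene','top'):
    P,c=grid(cam)
    print(cam,'A',rect(box(P,[.52,.06,.07],[.63,.20,.11])))
    print(cam,'B',rect(box(P,[.53,.22,.07],[.64,.35,.11])))
    Q=box(P,[.40,.1,.06],[.47,.35,.09]);print('handle',rect(Q),Q.min(0).round(3),Q.max(0).round(3))
R=axes([0,0,-1],[-.052,-.9986,0])
go([.50,.12,.3],R); go([.50,.12,.3],axes([0,0,-1],[1,-.05,0]))
E
```

```text
t 29.575 p [0.5644 0.0673 0.336 ] toolx [ 0.052  0.977 -0.206] tooly [-0.999  0.053 -0.002] q [ 0.468  0.689 -0.193  1.767 -1.156  1.489 -2.269] F [1.1 0.2 0.3] w 0.0748
scene A (array([568.4, 115.2]), array([54.1, 62.2]), 'long axis deg', 177.8, 'ztop', array([0.0901, 0.0924]), 613)
scene B (array([583.1, 279.8]), array([56.7, 62.3]), 'long axis deg', 177.8, 'ztop', array([0.0903, 0.0928]), 492)
handle (array([457.2, 227. ]), array([ 22.6, 117.5]), 'long axis deg', 86.8, 'ztop', array([0.0748, 0.0773]), 169) [0.443 0.169 0.067] [0.469 0.286 0.078]
top A (array([568.8, 112.9]), array([60. , 60.1]), 'long axis deg', 90.0, 'ztop', array([0.0939, 0.0972]), 514)
top B (array([583.1, 281.1]), array([52.9, 61.1]), 'long axis deg', 178.7, 'ztop', array([0.0942, 0.0975]), 537)
handle (array([456.3, 230.7]), array([ 25.6, 119.3]), 'long axis deg', 89.9, 'ztop', array([0.0784, 0.0819]), 237) [0.443 0.171 0.07 ] [0.469 0.29  0.084]
row {'x': np.float64(0.1391), 'y': np.float64(0.1701), 'z': np.float64(-0.0681), 'wx': np.float64(-0.206), 'wy': np.float64(0.1668), 'wz': np.float64(0.1685)} rows>= 10.6
row {'x': np.float64(0.1391), 'y': np.float64(0.1701), 'z': np.float64(-0.0681), 'wx': np.float64(-0.3879), 'wy': np.float64(-0.0019), 'wz': np.float64(0.3145)} rows>= 16.8
```

```bash
python3 - <<'E'
from tgt import *
R=axes([0,0,-1],[-.052,-.9986,0])
go([.568,.05,.2],R)
E
```

```text
row {'x': np.float64(0.0287), 'y': np.float64(-0.0066), 'z': np.float64(-0.3486), 'wx': np.float64(-0.206), 'wy': np.float64(0.1668), 'wz': np.float64(0.1685)} rows>= 10.6
```

{"op": "servo_tool", "data": {
  "targets": [
    {"x": 0,"y": 0,"z": -0.1,"wx": -0.1,"wy": 0.08,"wz": 0.08},
    {"x": 0,"y": 0,"z": -0.1,"wx": -0.1,"wy": 0.08,"wz": 0.08},
    {"x": 0,"y": 0,"z": -0.1,"wx": -0.1,"wy": 0.08,"wz": 0.08},
    {"x": 0,"y": 0,"z": -0.1,"wx": -0.1,"wy": 0.08,"wz": 0.08},
    {"x": 0,"y": 0,"z": -0.1,"wx": -0.1,"wy": 0.08,"wz": 0.08},
    {"x": 0.029,"y": -0.007,"z": -0.349,"wx": -0.206,"wy": 0.1668,"wz": 0.1685},
    {"x": 0.029,"y": -0.007,"z": -0.349,"wx": -0.206,"wy": 0.1668,"wz": 0.1685},
    {"x": 0.029,"y": -0.007,"z": -0.349,"wx": -0.206,"wy": 0.1668,"wz": 0.1685},
    {"x": 0.029,"y": -0.007,"z": -0.349,"wx": -0.206,"wy": 0.1668,"wz": 0.1685},
    {"x": 0.029,"y": -0.007,"z": -0.349,"wx": -0.206,"wy": 0.1668,"wz": 0.1685},
    {"x": 0.029,"y": -0.007,"z": -0.349,"wx": -0.206,"wy": 0.1668,"wz": 0.1685},
    {"x": 0.029,"y": -0.007,"z": -0.349,"wx": -0.206,"wy": 0.1668,"wz": 0.1685}
  ],
  "grip": -1
}}

```text
clock: 31.18
position: [0.5675, 0.0514, 0.2]
tool_rot: [-0.577, 1.57, 2.514]
force: [-0.6, -0.3, 0.3]
grip_width: -0.0
```

```bash
python3 - <<'E'
from tgt import *
st()
R=axes([0,0,-1],[-.052,-.9986,0])
go([.568,.05,.074],R);go([.570,.099,.074],R)
E
```

```text
t 31.175 p [0.5675 0.0514 0.2   ] toolx [-0.001  0.    -1.   ] tooly [-0.05  -0.999 -0.   ] q [-0.126  0.471 -0.093  1.778  0.053  0.896 -1.864] F [-0.6 -0.3  0.3] w -0.0
row {'x': np.float64(0.3149), 'y': np.float64(0.0036), 'z': np.float64(-0.0016), 'wx': np.float64(0.0003), 'wy': np.float64(0.0001), 'wz': np.float64(0.0001)} rows>= 2.0
row {'x': np.float64(0.3149), 'y': np.float64(-0.119), 'z': np.float64(-0.0005), 'wx': np.float64(0.0003), 'wy': np.float64(0.0001), 'wz': np.float64(0.0001)} rows>= 2.2
```

{"op": "servo_tool", "data": {
  "targets": [
    {"x": 0.315,"y": 0.0036,"z": -0.001,"wx": 0,"wy": 0,"wz": 0},
    {"x": 0.315,"y": 0.0036,"z": -0.001,"wx": 0,"wy": 0,"wz": 0},
    {"x": 0.315,"y": 0.0036,"z": -0.001,"wx": 0,"wy": 0,"wz": 0},
    {"x": 0.315,"y": -0.03,"z": -0.001,"wx": 0,"wy": 0,"wz": 0},
    {"x": 0.315,"y": -0.05,"z": -0.001,"wx": 0,"wy": 0,"wz": 0},
    {"x": 0.315,"y": -0.065,"z": -0.001,"wx": 0,"wy": 0,"wz": 0},
    {"x": 0.315,"y": -0.08,"z": -0.001,"wx": 0,"wy": 0,"wz": 0},
    {"x": 0.315,"y": -0.095,"z": -0.001,"wx": 0,"wy": 0,"wz": 0},
    {"x": 0.315,"y": -0.11,"z": -0.001,"wx": 0,"wy": 0,"wz": 0},
    {"x": 0.315,"y": -0.12,"z": -0.001,"wx": 0,"wy": 0,"wz": 0},
    {"x": 0.315,"y": -0.12,"z": -0.001,"wx": 0,"wy": 0,"wz": 0}
  ]
}}

```text
clock: 32.55
position: [0.5702, 0.0998, 0.0739]
tool_rot: [-0.678, 1.57, 2.414]
force: [0.7, -0.2, 0.5]
grip_width: -0.0001
```

{"op": "servo_tool", "data": {
  "targets": [
    {"x": 0,"y": 0.1,"z": 0,"wx": 0,"wy": 0,"wz": 0},
    {"x": 0,"y": 0.1,"z": 0,"wx": 0,"wy": 0,"wz": 0},
    {"x": -0.5,"y": 0.1,"z": 0,"wx": 0,"wy": 0,"wz": 0},
    {"x": -0.5,"y": 0.1,"z": 0,"wx": 0,"wy": 0,"wz": 0},
    {"x": -0.5,"y": 0.1,"z": 0,"wx": 0,"wy": 0,"wz": 0},
    {"x": -0.5,"y": 0.1,"z": 0,"wx": 0,"wy": 0,"wz": 0},
    {"x": -0.5,"y": -0.3,"z": 0.35,"wx": 0,"wy": 0,"wz": 0},
    {"x": -0.5,"y": -0.3,"z": 0.35,"wx": 0,"wy": 0,"wz": 0},
    {"x": -0.5,"y": -0.3,"z": 0.35,"wx": 0,"wy": 0,"wz": 0},
    {"x": -0.5,"y": -0.3,"z": 0.35,"wx": 0,"wy": 0,"wz": 0},
    {"x": -0.5,"y": -0.3,"z": 0.35,"wx": 0,"wy": 0,"wz": 0}
  ]
}}

```text
clock: 33.92
position: [0.4351, 0.228, 0.2738]
tool_rot: [-0.407, 1.569, 2.688]
force: [0.6, -0.8, -0.4]
grip_width: -0.0002
```

```bash
python3 - <<'E'
from tgt import *
from meas import *
st()
for cam in('scene','top'):
    P,c=grid(cam);cv2.imwrite(f'pics/{cam}8.png',cv2.cvtColor(c.reshape(420,560,3),cv2.COLOR_RGB2BGR))
    for n,lo,hi in (('A',[.52,.06,.07],[.63,.21,.11]),('B',[.53,.22,.07],[.64,.35,.11]),('panel',[.46,.05,.085],[.515,.4,.105])):
        Q=box(P,lo,hi);print(cam,n,rect(Q) if len(Q)>9 else None)
E
```

```text
t 33.925 p [0.4351 0.228  0.2738] toolx [-0.001  0.001 -1.   ] tooly [-0.046 -0.999 -0.001] q [-0.446  0.265 -0.191  1.884  0.058  0.999 -2.279] F [ 0.6 -0.8 -0.4] w -0.0002
scene A (array([569. , 137.7]), array([53.2, 61.8]), 'long axis deg', 177.2, 'ztop', array([0.0903, 0.0925]), 593)
scene B (array([583.2, 280.4]), array([54. , 61.6]), 'long axis deg', 178.4, 'ztop', array([0.0905, 0.0929]), 498)
scene panel (array([488.9, 226.9]), array([ 10.3, 324.4]), 'long axis deg', 87.0, 'ztop', array([0.0919, 0.0943]), 397)
top A (array([568.8, 140.4]), array([52.5, 60.6]), 'long axis deg', 177.9, 'ztop', array([0.094 , 0.0973]), 529)
top B (array([583. , 282.8]), array([53.8, 60.9]), 'long axis deg', 177.7, 'ztop', array([0.094 , 0.0971]), 531)
top panel (array([488.9, 229. ]), array([  9.6, 322.7]), 'long axis deg', 86.5, 'ztop', array([0.0959, 0.099 ]), 407)
```

View pics/top8.png

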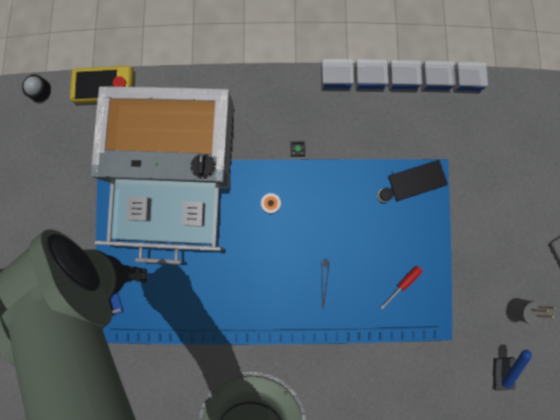

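Both covers lie flat and apart, at (138,209) and (193,214) in the top view. The bystanders are in place. Now I'll shut the drawer by pushing its handle.

```bash
python3 - <<'E'
from tgt import *
R=axes([0,0,-1],[-.052,-.9986,0])
go([.40,.233,.2],R);go([.40,.233,.060],R);go([.52,.2265,.060],R);go([.60,.2225,.06],R)
E
```

```text
row {'x': np.float64(0.1845), 'y': np.float64(-0.013), 'z': np.float64(0.092), 'wx': np.float64(0.0004), 'wy': np.float64(0.0002), 'wz': np.float64(-0.0)} rows>= 1.3
row {'x': np.float64(0.5345), 'y': np.float64(-0.013), 'z': np.float64(0.0916), 'wx': np.float64(0.0004), 'wy': np.float64(0.0002), 'wz': np.float64(-0.0)} rows>= 3.5
row {'x': np.float64(0.5342), 'y': np.float64(-0.0116), 'z': np.float64(-0.2088), 'wx': np.float64(0.0004), 'wy': np.float64(0.0002), 'wz': np.float64(-0.0)} rows>= 3.7
row {'x': np.float64(0.5339), 'y': np.float64(-0.0116), 'z': np.float64(-0.4091), 'wx': np.float64(0.0004), 'wy': np.float64(0.0002), 'wz': np.float64(-0.0)} rows>= 4.3
```

{"op": "servo_tool", "data": {
  "targets": [
    {"x": 0.1,"y": -0.013,"z": 0.092,"wx": 0,"wy": 0,"wz": 0},
    {"x": 0.1,"y": -0.013,"z": 0.092,"wx": 0,"wy": 0,"wz": 0},
    {"x": 0.534,"y": -0.013,"z": 0.092,"wx": 0,"wy": 0,"wz": 0},
    {"x": 0.534,"y": -0.013,"z": 0.092,"wx": 0,"wy": 0,"wz": 0},
    {"x": 0.534,"y": -0.013,"z": 0.092,"wx": 0,"wy": 0,"wz": 0},
    {"x": 0.534,"y": -0.013,"z": 0.092,"wx": 0,"wy": 0,"wz": 0},
    {"x": 0.534,"y": -0.013,"z": 0.05,"wx": 0,"wy": 0,"wz": 0},
    {"x": 0.534,"y": -0.013,"z": 0.02,"wx": 0,"wy": 0,"wz": 0},
    {"x": 0.534,"y": -0.013,"z": -0.01,"wx": 0,"wy": 0,"wz": 0},
    {"x": 0.534,"y": -0.013,"z": -0.04,"wx": 0,"wy": 0,"wz": 0},
    {"x": 0.534,"y": -0.013,"z": -0.07,"wx": 0,"wy": 0,"wz": 0},
    {"x": 0.534,"y": -0.013,"z": -0.1,"wx": 0,"wy": 0,"wz": 0}
  ]
}}

```text
clock: 35.52
position: [0.4773, 0.2292, 0.0601]
tool_rot: [0.064, 1.57, -3.128]
force: [-2.6, 0.3, 2.0]
grip_width: -0.0
```

{"op": "servo_tool", "data": {
  "targets": [
    {"x": 0,"y": 0,"z": -0.03,"wx": 0,"wy": 0,"wz": 0},
    {"x": 0,"y": 0,"z": -0.06,"wx": 0,"wy": 0,"wz": 0},
    {"x": 0,"y": 0,"z": -0.09,"wx": 0,"wy": 0,"wz": 0},
    {"x": 0,"y": 0,"z": -0.12,"wx": 0,"wy": 0,"wz": 0},
    {"x": 0,"y": 0,"z": -0.15,"wx": 0,"wy": 0,"wz": 0},
    {"x": 0,"y": 0,"z": -0.18,"wx": 0,"wy": 0,"wz": 0},
    {"x": 0,"y": 0,"z": -0.21,"wx": 0,"wy": 0,"wz": 0},
    {"x": 0,"y": 0,"z": -0.24,"wx": 0,"wy": 0,"wz": 0},
    {"x": 0,"y": 0,"z": -0.26,"wx": 0,"wy": 0,"wz": 0},
    {"x": 0,"y": 0,"z": -0.28,"wx": 0,"wy": 0,"wz": 0}
  ]
}}

```text
clock: 36.78
position: [0.5896, 0.2236, 0.0599]
tool_rot: [0.075, 1.569, -3.116]
force: [-2.6, -0.8, 0.6]
grip_width: -0.0001
```

```bash
python3 - <<'E'
from tgt import *
from meas import *
st()
for cam in('scene','top'):
    P,c=grid(cam);cv2.imwrite(f'pics/{cam}9.png',cv2.cvtColor(c.reshape(420,560,3),cv2.COLOR_RGB2BGR))
    for n,lo,hi in (('panel',[.56,.05,.085],[.70,.4,.105]),):
        Q=box(P,lo,hi);print(cam,n,rect(Q) if len(Q)>9 else None)
R=axes([0,0,-1],[-.052,-.9986,0])
go([.61,.222,.06],R)
E
```

```text
t 36.775 p [0.5896 0.2236 0.0599] toolx [-0.001 -0.    -1.   ] tooly [-0.05  -0.999  0.   ] q [-0.348  0.745 -0.162  1.696  0.167  0.716 -2.215] F [-2.6 -0.8  0.6] w -0.0001
scene panel (array([627. , 131.5]), array([ 55.1, 208. ]), 'long axis deg', 117.8, 'ztop', array([0.0939, 0.1043]), 249)
top panel (array([645.4, 140.7]), array([ 61.2, 194.9]), 'long axis deg', 104.1, 'ztop', array([0.0955, 0.0996]), 289)
row {'x': np.float64(-0.0003), 'y': np.float64(0.0015), 'z': np.float64(-0.0506), 'wx': np.float64(0.0003), 'wy': np.float64(0.0001), 'wz': np.float64(0.0)} rows>= 0.3
```

Continue in small steps until the force rises.

{"op": "servo_tool", "data": {
  "targets": [
    {"x": 0,"y": 0,"z": -0.01,"wx": 0,"wy": 0,"wz": 0},
    {"x": 0,"y": 0,"z": -0.02,"wx": 0,"wy": 0,"wz": 0},
    {"x": 0,"y": 0,"z": -0.03,"wx": 0,"wy": 0,"wz": 0},
    {"x": 0,"y": 0,"z": -0.036,"wx": 0,"wy": 0,"wz": 0},
    {"x": 0,"y": 0,"z": -0.036,"wx": 0,"wy": 0,"wz": 0}
  ]
}}

```text
clock: 37.5
position: [0.5914, 0.2238, 0.0592]
tool_rot: [0.25, 1.546, -2.938]
force: [-87.7, -7.1, 64.2]
grip_width: 0.0004
```

{"op": "servo_tool", "data": {
  "targets": [
    {"x": 0,"y": 0,"z": 0.02,"wx": 0,"wy": 0,"wz": 0},
    {"x": 0,"y": 0,"z": 0.05,"wx": 0,"wy": 0,"wz": 0},
    {"x": 0,"y": 0,"z": 0.15,"wx": 0,"wy": 0,"wz": 0},
    {"x": 0,"y": 0,"z": 0.25,"wx": 0,"wy": 0,"wz": 0},
    {"x": -0.4,"y": 0,"z": 0.25,"wx": 0,"wy": 0,"wz": 0},
    {"x": -0.5,"y": 0,"z": 0.25,"wx": 0,"wy": 0,"wz": 0},
    {"x": -0.5,"y": 0,"z": 0.25,"wx": 0,"wy": 0,"wz": 0},
    {"x": -0.5,"y": 0,"z": 0.25,"wx": 0,"wy": 0,"wz": 0}
  ]
}}

```text
clock: 38.5
position: [0.4981, 0.23, 0.2658]
tool_rot: [0.151, 1.553, -3.037]
force: [0.2, -0.7, -0.5]
grip_width: -0.0001
```

```bash
python3 - <<'E'
from tgt import *
from meas import *
st()
for cam in('scene','top'):
    P,c=grid(cam);cv2.imwrite(f'pics/{cam}10.png',cv2.cvtColor(c.reshape(420,560,3),cv2.COLOR_RGB2BGR))
    for n,lo,hi in (('panel',[.60,.05,.07],[.70,.4,.1]),('handle',[.55,.15,.06],[.635,.3,.09]),('bar',[.63,.06,.156],[.73,.15,.19])):
        Q=box(P,lo,hi);print(cam,n,(rect(Q),np.percentile(Q,[3,97],axis=0).round(3)) if len(Q)>9 else None)
    Q=box(P,[.6,.05,.125],[.72,.4,.145]);print('roof front x', np.percentile(Q[:,0],[1,5]))
E
```

```text
t 38.5 p [0.4981 0.23   0.2658] toolx [-0.017 -0.002 -1.   ] tooly [-0.047 -0.999  0.003] q [-0.377  0.378 -0.212  1.741  0.081  1.047 -2.234] F [ 0.2 -0.7 -0.5] w -0.0001
scene panel ((array([630.3, 156.7]), array([ 59. , 244.5]), 'long axis deg', 110.1, 'ztop', array([0.0776, 0.0974]), 453), array([[0.604, 0.052, 0.071],
       [0.697, 0.268, 0.098]]))
scene handle ((array([609.7, 219.4]), array([ 15.6, 119.6]), 'long axis deg', 86.2, 'ztop', array([0.0754, 0.0774]), 161), array([[0.603, 0.163, 0.07 ],
       [0.617, 0.274, 0.078]]))
scene bar ((array([681.2, 102.7]), array([14.7, 45.7]), 'long axis deg', 174.3, 'ztop', array([0.1651, 0.1686]), 181), array([[0.66 , 0.095, 0.157],
       [0.703, 0.108, 0.169]]))
roof front x [0.64666139 0.65385774]
top panel ((array([638.1, 213.2]), array([ 84.1, 331.8]), 'long axis deg', 96.9, 'ztop', array([0.0902, 0.098 ]), 851), array([[0.604, 0.055, 0.072],
       [0.666, 0.368, 0.098]]))
top handle ((array([618.7, 222.8]), array([ 33.9, 117.8]), 'long axis deg', 89.2, 'ztop', array([0.0781, 0.0821]), 247), array([[0.602, 0.169, 0.073],
       [0.632, 0.276, 0.083]]))
top bar ((array([680. , 104.9]), array([13.1, 45.5]), 'long axis deg', 174.7, 'ztop', array([0.1699, 0.1735]), 123), array([[0.658, 0.098, 0.158],
       [0.701, 0.112, 0.174]]))
roof front x [0.64527481 0.65091764]
```

View pics/scene10.png

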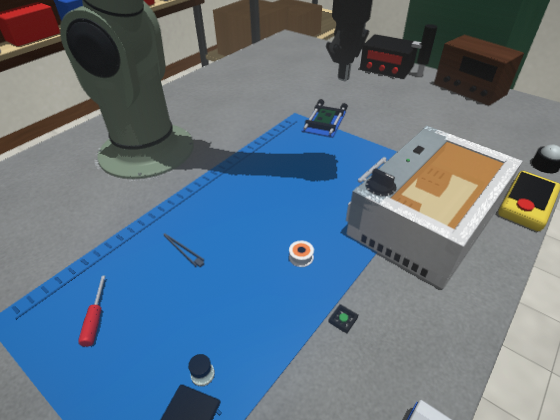

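The drawer is shut: the panel sits flush, the handle is at about (375,172), and it hit a hard stop where the geometry predicts. I overshot on that push and the wrist force reached 88 N. Now the timer knob at (380,180): first turn the wrist back for a long stroke.

{"op": "servo_tool", "data": {
  "targets": [
    {"x": -0.05,"y": 0.15,"z": -0.2,"wx": -0.1,"wy": 0,"wz": 0},
    {"x": -0.05,"y": 0.15,"z": -0.2,"wx": -0.1,"wy": 0,"wz": 0},
    {"x": -0.05,"y": 0.15,"z": -0.2,"wx": -0.1,"wy": 0,"wz": 0},
    {"x": -0.05,"y": 0.15,"z": -0.2,"wx": -0.2,"wy": 0,"wz": 0},
    {"x": -0.05,"y": 0.3,"z": -0.42,"wx": -0.2,"wy": 0,"wz": 0},
    {"x": -0.05,"y": 0.3,"z": -0.42,"wx": -0.2,"wy": 0,"wz": 0},
    {"x": -0.05,"y": 0.3,"z": -0.42,"wx": -0.3,"wy": 0,"wz": 0},
    {"x": -0.05,"y": 0.3,"z": -0.42,"wx": -0.3,"wy": 0,"wz": 0},
    {"x": -0.05,"y": 0.3,"z": -0.42,"wx": -0.3,"wy": 0,"wz": 0},
    {"x": -0.05,"y": 0.3,"z": -0.42,"wx": -0.3,"wy": 0,"wz": 0},
    {"x": -0.05,"y": 0.3,"z": -0.42,"wx": -0.3,"wy": 0,"wz": 0},
    {"x": -0.05,"y": 0.3,"z": -0.42,"wx": -0.3,"wy": 0,"wz": 0}
  ],
  "grip": 0
}}

```text
clock: 40.1
position: [0.6596, 0.1019, 0.2789]
tool_rot: [-1.67, 1.548, -2.977]
force: [-0.1, 0.5, -0.7]
grip_width: 0.0428
```

```bash
python3 - <<'E'
from tgt import *
st()
R=axes([0,0,-1],[.087,.996,0])
go([.6808,.1035,.23],R);go([.6808,.1035,.149],R)
E
```

```text
t 40.1 p [0.6596 0.1019 0.2789] toolx [-0.022 -0.004 -1.   ] tooly [ 0.965  0.261 -0.022] q [ 0.093  0.613 -0.557  1.377  0.319  1.264 -0.22 ] F [-0.1  0.5 -0.7] w 0.0428
row {'x': np.float64(0.121), 'y': np.float64(0.0548), 'z': np.float64(0.0102), 'wx': np.float64(-0.1941), 'wy': np.float64(-0.0025), 'wz': np.float64(0.0029)} rows>= 6.5
row {'x': np.float64(0.3235), 'y': np.float64(0.0593), 'z': np.float64(0.0107), 'wx': np.float64(-0.1941), 'wy': np.float64(-0.0025), 'wz': np.float64(0.0029)} rows>= 6.5
```

{"op": "servo_tool", "data": {
  "targets": [
    {"x": 0.12,"y": 0.055,"z": 0.01,"wx": -0.1,"wy": -0.0025,"wz": 0.003},
    {"x": 0.12,"y": 0.055,"z": 0.01,"wx": -0.1,"wy": -0.0025,"wz": 0.003},
    {"x": 0.12,"y": 0.055,"z": 0.01,"wx": -0.1,"wy": -0.0025,"wz": 0.003},
    {"x": 0.12,"y": 0.055,"z": 0.01,"wx": -0.194,"wy": -0.0025,"wz": 0.003},
    {"x": 0.12,"y": 0.055,"z": 0.01,"wx": -0.194,"wy": -0.0025,"wz": 0.003},
    {"x": 0.12,"y": 0.055,"z": 0.01,"wx": -0.194,"wy": -0.0025,"wz": 0.003},
    {"x": 0.12,"y": 0.055,"z": 0.01,"wx": -0.194,"wy": -0.0025,"wz": 0.003},
    {"x": 0.12,"y": 0.055,"z": 0.01,"wx": -0.194,"wy": -0.0025,"wz": 0.003},
    {"x": 0.12,"y": 0.055,"z": 0.01,"wx": -0.194,"wy": -0.0025,"wz": 0.003}
  ]
}}

```text
clock: 41.22
position: [0.6808, 0.1036, 0.2302]
tool_rot: [0.652, 1.57, 0.561]
force: [0.5, -0.3, -0.7]
grip_width: 0.0428
```

```bash
python3 - <<'E'
from tgt import *
st()
R=axes([0,0,-1],[.087,.996,0])
go([.6808,.1035,.149],R)
E
```

```text
t 41.225 p [0.6808 0.1036 0.2302] toolx [ 0.  0. -1.] tooly [0.091 0.996 0.   ] q [ 0.224  0.741 -0.81   1.385  0.542  1.244  0.853] F [ 0.5 -0.3 -0.7] w 0.0428
row {'x': np.float64(0.203), 'y': np.float64(-0.0004), 'z': np.float64(-0.0001), 'wx': np.float64(-0.0007), 'wy': np.float64(0.0001), 'wz': np.float64(-0.0)} rows>= 1.3
```

Descend, grip, then turn in two calls.

{"op": "servo_tool", "data": {
  "targets": [
    {"x": 0.1,"y": 0,"z": 0,"wx": 0,"wy": 0,"wz": 0},
    {"x": 0.15,"y": 0,"z": 0,"wx": 0,"wy": 0,"wz": 0},
    {"x": 0.203,"y": 0,"z": 0,"wx": 0,"wy": 0,"wz": 0},
    {"x": 0.203,"y": 0,"z": 0,"wx": 0,"wy": 0,"wz": 0}
  ]
}}

```text
clock: 41.72
position: [0.6803, 0.1036, 0.1477]
tool_rot: [-3.011, 1.569, -3.102]
force: [-1.3, -0.3, -0.3]
grip_width: 0.0423
```

{"op": "servo_tool", "data": {
  "targets": [
    {"x": 0,"y": 0,"z": 0,"wx": 0,"wy": 0,"wz": 0},
    {"x": 0,"y": 0,"z": 0,"wx": 0,"wy": 0,"wz": 0},
    {"x": 0,"y": 0,"z": 0,"wx": 0,"wy": 0,"wz": 0},
    {"x": 0,"y": 0,"z": 0,"wx": 0,"wy": 0,"wz": 0},
    {"x": 0,"y": 0,"z": 0,"wx": 0,"wy": 0,"wz": 0}
  ],
  "grip": -1,
  "squeeze": 50
}}

```text
clock: 42.35
position: [0.6807, 0.1039, 0.1487]
tool_rot: [2.218, 1.57, 2.127]
force: [-1.2, 0.6, 6.7]
grip_width: 0.0109
```

```bash
python3 - <<'E'
from tgt import *
st()
E
```

```text
t 42.35 p [0.6807 0.1039 0.1487] toolx [-0.  0. -1.] tooly [0.092 0.996 0.   ] q [ 0.21   0.819 -0.772  1.458  0.604  1.112  0.805] F [-1.2  0.6  6.7] w 0.0109
```

{"op": "servo_tool", "data": {
  "targets": [
    {"x": -0.005,"y": 0,"z": 0,"wx": 0.025,"wy": 0,"wz": 0},
    {"x": -0.005,"y": 0,"z": 0,"wx": 0.05,"wy": 0,"wz": 0},
    {"x": -0.005,"y": 0,"z": 0,"wx": 0.075,"wy": 0,"wz": 0},
    {"x": -0.005,"y": 0,"z": 0,"wx": 0.1,"wy": 0,"wz": 0},
    {"x": -0.005,"y": 0,"z": 0,"wx": 0.125,"wy": 0,"wz": 0},
    {"x": -0.005,"y": 0,"z": 0,"wx": 0.15,"wy": 0,"wz": 0},
    {"x": -0.005,"y": 0,"z": 0,"wx": 0.175,"wy": 0,"wz": 0},
    {"x": -0.005,"y": 0,"z": 0,"wx": 0.2,"wy": 0,"wz": 0},
    {"x": -0.005,"y": 0,"z": 0,"wx": 0.22,"wy": 0,"wz": 0},
    {"x": -0.005,"y": 0,"z": 0,"wx": 0.24,"wy": 0,"wz": 0},
    {"x": -0.005,"y": 0,"z": 0,"wx": 0.25,"wy": 0,"wz": 0},
    {"x": -0.005,"y": 0,"z": 0,"wx": 0.25,"wy": 0,"wz": 0}
  ]
}}

```text
clock: 43.85
position: [0.6794, 0.1029, 0.1489]
tool_rot: [-1.121, 1.567, -2.784]
force: [-1.8, -3.5, -23.6]
grip_width: 0.0109
```

```bash
python3 - <<'E'
from tgt import *
st();print(bot.observe()['moment'])
go([.6807,.1037,.1505],axes([0,0,-1],[-.092,-.996,0]))
E
```

```text
t 43.85 p [0.6794 0.1029 0.1489] toolx [-0.004 -0.001 -1.   ] tooly [ 0.996 -0.091 -0.004] q [ 0.014  0.736 -0.415  1.471  0.326  1.008 -0.573] F [ -1.8  -3.5 -23.6] w 0.0109
[-0.83952519  0.33593043 -0.03898988]
row {'x': np.float64(-0.004), 'y': np.float64(0.0031), 'z': np.float64(-0.0023), 'wx': np.float64(0.2501), 'wy': np.float64(0.0007), 'wz': np.float64(0.0002)} rows>= 8.4
```

{"op": "servo_tool", "data": {
  "targets": [
    {"x": 0,"y": 0.001,"z": -0.001,"wx": 0.025,"wy": 0,"wz": 0},
    {"x": 0,"y": 0.002,"z": -0.002,"wx": 0.05,"wy": 0,"wz": 0},
    {"x": 0,"y": 0.003,"z": -0.002,"wx": 0.075,"wy": 0,"wz": 0},
    {"x": 0,"y": 0.003,"z": -0.002,"wx": 0.1,"wy": 0,"wz": 0},
    {"x": 0,"y": 0.003,"z": -0.002,"wx": 0.125,"wy": 0,"wz": 0},
    {"x": 0,"y": 0.003,"z": -0.002,"wx": 0.15,"wy": 0,"wz": 0},
    {"x": 0,"y": 0.003,"z": -0.002,"wx": 0.175,"wy": 0,"wz": 0},
    {"x": 0,"y": 0.003,"z": -0.002,"wx": 0.2,"wy": 0,"wz": 0},
    {"x": 0,"y": 0.003,"z": -0.002,"wx": 0.225,"wy": 0,"wz": 0},
    {"x": 0,"y": 0.003,"z": -0.002,"wx": 0.25,"wy": 0,"wz": 0},
    {"x": 0,"y": 0.003,"z": -0.002,"wx": 0.26,"wy": 0,"wz": 0},
    {"x": 0,"y": 0.003,"z": -0.002,"wx": 0.26,"wy": 0,"wz": 0}
  ]
}}

```text
clock: 45.35
position: [0.6785, 0.1042, 0.1488]
tool_rot: [0.308, 1.562, -2.986]
force: [-15.7, -1.4, 1.1]
grip_width: 0.011
```

{"op": "servo_tool", "data": {
  "targets": [
    {"x": 0,"y": 0,"z": 0,"wx": 0,"wy": 0,"wz": 0},
    {"x": 0,"y": 0,"z": 0,"wx": 0,"wy": 0,"wz": 0},
    {"x": 0,"y": 0,"z": 0,"wx": 0,"wy": 0,"wz": 0},
    {"x": 0,"y": 0,"z": 0,"wx": 0,"wy": 0,"wz": 0},
    {"x": -0.08,"y": 0,"z": 0,"wx": 0,"wy": 0,"wz": 0},
    {"x": -0.2,"y": 0,"z": 0,"wx": 0,"wy": 0,"wz": 0},
    {"x": -0.2,"y": 0,"z": 0,"wx": 0,"wy": 0,"wz": 0}
  ],
  "grip": 0
}}

```text
clock: 46.22
position: [0.6809, 0.1045, 0.2327]
tool_rot: [0.189, 1.568, -3.106]
force: [0.6, -0.5, -0.8]
grip_width: 0.0428
```

```bash
python3 - <<'E'
from tgt import *
st()
E
```

```text
t 46.225 p [0.6809 0.1045 0.2327] toolx [-0.002 -0.    -1.   ] tooly [-0.152 -0.988  0.   ] q [-0.235  0.627 -0.005  1.408  0.003  1.109 -1.964] F [ 0.6 -0.5 -0.8] w 0.0428
```

{"op": "servo_tool", "data": {
  "targets": [
    {"x": 0,"y": 0,"z": 0,"wx": -0.1,"wy": 0,"wz": 0},
    {"x": 0,"y": 0,"z": 0,"wx": -0.1,"wy": 0,"wz": 0},
    {"x": 0,"y": 0,"z": 0,"wx": -0.1,"wy": 0,"wz": 0},
    {"x": 0,"y": 0,"z": 0,"wx": -0.2,"wy": 0,"wz": 0},
    {"x": 0,"y": 0,"z": 0,"wx": -0.2,"wy": 0,"wz": 0},
    {"x": 0,"y": 0,"z": 0,"wx": -0.2,"wy": 0,"wz": 0},
    {"x": 0,"y": 0,"z": 0,"wx": -0.3,"wy": 0,"wz": 0},
    {"x": 0,"y": 0,"z": 0,"wx": -0.3,"wy": 0,"wz": 0},
    {"x": 0,"y": 0,"z": 0,"wx": -0.3,"wy": 0,"wz": 0},
    {"x": 0,"y": 0,"z": 0,"wx": -0.3,"wy": 0,"wz": 0},
    {"x": 0,"y": 0,"z": 0,"wx": -0.3,"wy": 0,"wz": 0},
    {"x": 0,"y": 0,"z": 0,"wx": -0.3,"wy": 0,"wz": 0}
  ]
}}

```text
clock: 47.72
position: [0.6808, 0.1045, 0.2323]
tool_rot: [-1.722, 1.568, -3.135]
force: [-0.4, 0.2, -1.0]
grip_width: 0.0429
```

```bash
python3 - <<'E'
from tgt import *
from meas import *
st()
for cam in('scene','top'):
    P,c=grid(cam);Q=box(P,[.63,.06,.156],[.73,.15,.178]);print(cam,rect(Q) if len(Q)>20 else len(Q))
go([.6808,.1037,.23],axes([0,0,-1],[.152,.988,0]))
E
```

```text
t 47.725 p [0.6808 0.1045 0.2323] toolx [-0.003 -0.    -1.   ] tooly [ 0.988  0.157 -0.003] q [ 0.031  0.66  -0.453  1.391  0.296  1.161 -0.3  ] F [-0.4  0.2 -1. ] w 0.0429
scene (array([680.7, 102.1]), array([13., 46.]), 'long axis deg', 170.2, 'ztop', array([0.1653, 0.1683]), 181)
top 0
row {'x': np.float64(0.0064), 'y': np.float64(-0.0006), 'z': np.float64(0.0022), 'wx': np.float64(-0.2005), 'wy': np.float64(-0.0003), 'wz': np.float64(0.0003)} rows>= 6.7
```

{"op": "servo_tool", "data": {
  "targets": [
    {"x": 0.006,"y": 0,"z": 0.002,"wx": -0.1,"wy": 0,"wz": 0},
    {"x": 0.006,"y": 0,"z": 0.002,"wx": -0.1,"wy": 0,"wz": 0},
    {"x": 0.006,"y": 0,"z": 0.002,"wx": -0.1,"wy": 0,"wz": 0},
    {"x": 0.006,"y": 0,"z": 0.002,"wx": -0.2,"wy": 0,"wz": 0},
    {"x": 0.006,"y": 0,"z": 0.002,"wx": -0.2,"wy": 0,"wz": 0},
    {"x": 0.006,"y": 0,"z": 0.002,"wx": -0.2,"wy": 0,"wz": 0},
    {"x": 0.006,"y": 0,"z": 0.002,"wx": -0.2,"wy": 0,"wz": 0},
    {"x": 0.1,"y": 0,"z": 0.002,"wx": -0.2,"wy": 0,"wz": 0},
    {"x": 0.16,"y": 0,"z": 0.002,"wx": -0.2,"wy": 0,"wz": 0},
    {"x": 0.204,"y": 0,"z": 0.002,"wx": -0.2,"wy": 0,"wz": 0},
    {"x": 0.204,"y": 0,"z": 0.002,"wx": -0.2,"wy": 0,"wz": 0}
  ]
}}

```text
clock: 49.2
position: [0.6804, 0.1038, 0.15]
tool_rot: [-2.872, 1.567, -3.028]
force: [-0.6, 0.7, -0.4]
grip_width: 0.0426
```

{"op": "servo_tool", "data": {
  "targets": [
    {"x": 0,"y": 0,"z": 0,"wx": 0,"wy": 0,"wz": 0},
    {"x": 0,"y": 0,"z": 0,"wx": 0,"wy": 0,"wz": 0},
    {"x": 0,"y": 0,"z": 0,"wx": 0,"wy": 0,"wz": 0},
    {"x": 0,"y": 0,"z": 0,"wx": 0,"wy": 0,"wz": 0},
    {"x": 0,"y": 0,"z": 0,"wx": 0,"wy": 0,"wz": 0}
  ],
  "grip": -1
}}

```text
clock: 49.82
position: [0.6808, 0.1038, 0.1511]
tool_rot: [-2.83, 1.568, -2.987]
force: [-1.9, -1.0, 6.8]
grip_width: 0.0109
```

{"op": "servo_tool", "data": {
  "targets": [
    {"x": 0,"y": 0,"z": 0,"wx": 0.025,"wy": 0,"wz": 0},
    {"x": 0,"y": 0,"z": 0,"wx": 0.05,"wy": 0,"wz": 0},
    {"x": 0,"y": 0,"z": 0,"wx": 0.075,"wy": 0,"wz": 0},
    {"x": 0,"y": 0,"z": 0,"wx": 0.1,"wy": 0,"wz": 0},
    {"x": 0,"y": 0,"z": 0,"wx": 0.125,"wy": 0,"wz": 0},
    {"x": 0,"y": 0,"z": 0,"wx": 0.15,"wy": 0,"wz": 0},
    {"x": 0,"y": 0,"z": 0,"wx": 0.175,"wy": 0,"wz": 0},
    {"x": 0,"y": 0,"z": 0,"wx": 0.2,"wy": 0,"wz": 0},
    {"x": 0,"y": 0,"z": 0,"wx": 0.21,"wy": 0,"wz": 0},
    {"x": 0,"y": 0,"z": 0,"wx": 0.21,"wy": 0,"wz": 0}
  ]
}}

```text
clock: 51.08
position: [0.6798, 0.1028, 0.1512]
tool_rot: [-1.217, 1.565, -2.694]
force: [-8.2, -5.8, 1.9]
grip_width: 0.0108
```

```bash
python3 - <<'E'
from tgt import *
st();s,p,R=pose();y=R.as_matrix()[:,1];print(s['moment'],np.degrees(np.arctan2(y[1],y[0])))
E
```

```text
t 51.075 p [0.6798 0.1028 0.1512] toolx [-0.005 -0.002 -1.   ] tooly [ 0.996  0.093 -0.005] q [ 0.004  0.732 -0.399  1.467  0.312  1.01  -0.378] F [-8.2 -5.8  1.9] w 0.0108
[-1.18132092  1.79318811  0.01193929] 5.346427290274231
```

{"op": "servo_tool", "data": {
  "targets": [
    {"x": 0,"y": 0.001,"z": 0,"wx": 0.008,"wy": 0,"wz": 0},
    {"x": 0,"y": 0.001,"z": 0,"wx": 0.016,"wy": 0,"wz": 0},
    {"x": 0,"y": 0.001,"z": 0,"wx": 0.024,"wy": 0,"wz": 0},
    {"x": 0,"y": 0.001,"z": 0,"wx": 0.03,"wy": 0,"wz": 0},
    {"x": 0,"y": 0.001,"z": 0,"wx": 0.03,"wy": 0,"wz": 0},
    {"x": 0,"y": 0.001,"z": 0,"wx": 0.03,"wy": 0,"wz": 0}
  ]
}}

```text
clock: 51.82
position: [0.6795, 0.1027, 0.1512]
tool_rot: [-1.026, 1.564, -2.691]
force: [-5.7, -2.7, -0.8]
grip_width: 0.0107
```

```bash
python3 - <<'E'
from tgt import *
st();s,p,R=pose();y=R.as_matrix()[:,1];print(s['moment'],np.degrees(np.arctan2(y[1],y[0])))
E
```

```text
t 51.825 p [0.6795 0.1027 0.1512] toolx [-0.006 -0.003 -1.   ] tooly [ 0.996 -0.094 -0.006] q [-0.023  0.726 -0.353  1.469  0.277  1.003 -0.54 ] F [-5.7 -2.7 -0.8] w 0.0107
[-0.33540289  1.03290181  0.82639523] -5.405441486734917
```

The moment jumped to 0.83 N m, so the timer is at its stop. Letting go and clearing.

{"op": "servo_tool", "data": {
  "targets": [
    {"x": 0,"y": 0,"z": 0,"wx": 0,"wy": 0,"wz": 0},
    {"x": 0,"y": 0,"z": 0,"wx": 0,"wy": 0,"wz": 0},
    {"x": 0,"y": 0,"z": 0,"wx": 0,"wy": 0,"wz": 0},
    {"x": 0,"y": 0,"z": 0,"wx": 0,"wy": 0,"wz": 0},
    {"x": -0.08,"y": 0,"z": 0,"wx": 0,"wy": 0,"wz": 0},
    {"x": -0.4,"y": -0.2,"z": 0,"wx": 0,"wy": 0,"wz": 0},
    {"x": -0.4,"y": -0.5,"z": -0.1,"wx": 0,"wy": 0,"wz": 0},
    {"x": -0.4,"y": -0.5,"z": 0.3,"wx": 0,"wy": 0,"wz": 0},
    {"x": -0.4,"y": -0.5,"z": 0.3,"wx": 0,"wy": 0,"wz": 0},
    {"x": -0.4,"y": -0.5,"z": 0.3,"wx": 0,"wy": 0,"wz": 0},
    {"x": -0.4,"y": -0.5,"z": 0.3,"wx": 0,"wy": 0,"wz": 0}
  ],
  "grip": 0
}}

```text
clock: 53.2
position: [0.4688, -0.0001, 0.3144]
tool_rot: [-0.56, 1.565, -2.229]
force: [0.4, -0.0, 0.1]
grip_width: 0.0429
```

```bash
python3 - <<'E'
from tgt import *
from meas import *
st()
ims=[]
for cam in('scene','top'):
    P,c=grid(cam);I=cv2.cvtColor(c.reshape(420,560,3),cv2.COLOR_RGB2BGR)
    Q=box(P,[.63,.06,.156],[.73,.15,.178]);print(cam,'bar',rect(Q) if len(Q)>20 else len(Q))
    Q=box(P,[.55,.16,.06],[.618,.28,.09]);print('handle',rect(Q) if len(Q)>9 else 0)
    Q=box(P,[.6,.2,.125],[.72,.24,.145]);print('roof front x y.22',np.percentile(Q[:,0],[1,5,10]).round(4))
    a=I[110:290,320:540] if cam=='scene' else I[70:220,80:250]
    ims.append(cv2.resize(a,(400,330)))
    for n in('spool_mid','flux_mid','tweezers'):
        o=bot.trace(cam,n);print(n,[np.round(x['pixel']) for x in o[:1]])
cv2.imwrite('pics/m11.png',np.hstack(ims))
E
```

```text
t 53.2 p [ 4.688e-01 -1.000e-04  3.144e-01] toolx [-0.004 -0.005 -1.   ] tooly [ 0.995 -0.098 -0.003] q [ 0.221  0.202 -0.41   1.866  0.095  1.096 -0.324] F [ 0.4 -0.   0.1] w 0.0429
scene bar (array([681. , 102.5]), array([11.9, 47.4]), 'long axis deg', 87.3, 'ztop', array([0.1664, 0.1684]), 142)
handle (array([609. , 219.9]), array([ 13.9, 117.6]), 'long axis deg', 88.8, 'ztop', array([0.0754, 0.0775]), 163)
roof front x y.22 [0.6521 0.6553 0.659 ]
spool_mid [array([302., 254.])]
flux_mid [array([202., 370.])]
tweezers [array([192., 253.])]
top bar (array([680.4, 105.6]), array([11.9, 48. ]), 'long axis deg', 86.7, 'ztop', array([0.1695, 0.1726]), 119)
handle (array([609.5, 221.7]), array([ 15.9, 116.1]), 'long axis deg', 89.3, 'ztop', array([0.0785, 0.082 ]), 201)
roof front x y.22 [0.6512 0.6539 0.6568]
spool_mid [array([271., 203.])]
flux_mid [array([384., 193.])]
tweezers [array([323., 261.])]
```

View pics/m11.png

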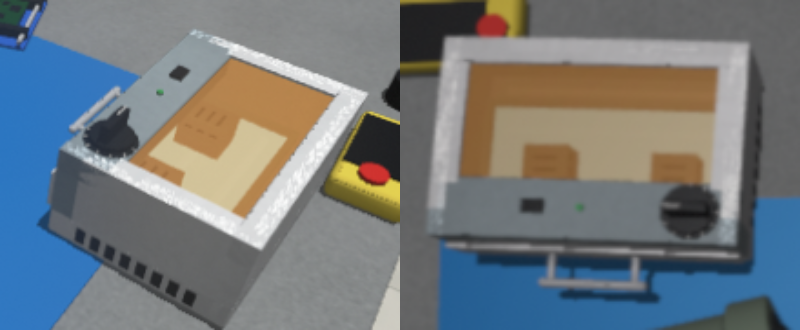

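```bash
python3 -c "
from workcell import bot
print(bot.job_done(), bot.observe()['clock'])"
```

```text
the job is handed in; nothing more can be done
the job is handed in; nothing more can be done
```

Both covers (only two were on the mat) lie open side down and apart on the drawer's glass. The drawer is shut and the timer is wound to its stop. I handed the job in at about 53 s, and it gave no verdict.

**How it went:** I gripped each cover low from the side, turned it over by rolling the wrist, and let it settle on the glass. I moved the first one further left to make room and nudged the second away from the rim. Then I pushed the drawer shut by its handle and wound the knob in two strokes.

**Last checks:**
- **Covers:** measured flat at tray y of about −85 mm and +58 mm before shutting. Through the window they still look flat, apart and roughly where they were; that last view was judged by eye, not measured.
- **Drawer:** pushed to a hard stop. The handle stands 42–43 mm in front of the roof edge, where 43 mm means fully shut.
- **Timer:** the bar stands at right angles to the unit's x axis in both views (270°), and the moment rose sharply at the stop.
- **Bystanders:** the spool and jar show at the same places as at the start. The tweezers' tracked point jumped about 20 pixels in the top view (13 in the side view), but nothing touched them, so I think the network marked a different part of them.

**Rough spots:**
- I overshot the drawer's stop and the wrist force reached about 109 N for a moment (limit 120 N).
- The open fingers pressed on the unit with about 18 N while releasing the first cover.

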